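# Fetch the level from behind the stock

## Task

The red level stands at the back of the plywood stock board, shut in by the spray can and the blue screw box. Before you touch the level, clear both of them upright onto the grey mat; then stand the level on its long narrow edge on the middle of the order pad, along the pad's long direction. Then put the can back upright on the middle of its green disc and the box back squarely on the middle of its blue plate, and keep the can upright all the while.

Things in the scene. Friction and masses are not known exactly. Their poses are not given: they have to be found in the camera images.
- level: red torpedo level, a straight bar 230 long (its y), 24 wide (its x), 45 tall (its z), 0.25 kg, solid. It stands on its long narrow edge on the black strip at the back of the stock board. Origin at the centre of its underside. Grip it across its 24 mm width at mid-length.
- spray_can: spray can, printed white body with green cap, 59 in diameter, 225 tall, 0.24 kg, standing upright; the cap, the top 47 mm, is 57 in diameter. Origin at the centre of its underside, z up. At the start it stands on the green disc. Remove it before the box if your gripper's body is wide, for it towers beside the box: centres 96 mm apart.
- screw_box: blue cardboard box of screws, closed, 80 (its x) by 52 (its y) by 60 tall, 0.3 kg. Origin at the centre of its underside. At the start it stands on the blue plate with about 10 mm between it and the level, and is gripped across its 52 mm width.
- stock_board: plywood board fixed to the table, 176 (its x) by 244 (its y), 6 thick, origin at the centre of its underside, x away from the robot. On it, 2 thick, lie the green disc and the blue plate side by side in front (which is left or right changes) and at the back a black strip, centre 35 mm towards +x, that carries the level; a wooden lip 16 tall closes the rear edge at x = 82 to 88 mm.
- green_disc: green disc, 80 in diameter, 2 thick, fixed flat on the stock board: the place of the spray can. Origin at the centre of its underside; its top is 8 mm above the table.
- blue_plate: blue plate, 94 (its x) by 74 (its y), 2 thick, fixed flat on the stock board: the place of the screw box, which belongs with its 80 mm side along the plate's 94 mm side. Origin at the centre of its underside; its top is 8 mm above the table.
- grey_mat: flat grey mat, 130 (its x) by 240 (its y), 3 thick, fixed on the table: the side area for the can and the box, anywhere on it, upright. Origin at the centre of its underside. It and the order pad change places: one is right of the stock board, the other left, behind the vice (168 mm tall; its rear end reaches x = 0.535 m, between y = 0.02 and 0.14 m).
- order_pad: order pad, white with a dark blue band on one short edge, 160 (its x) by 102 (its y), top face 12 mm above the table, fixed. Origin at the centre of its underside. The longer level overhangs both ends equally.

How it is judged (in metres and radians):
On the way, in this order (a step that is already met when the one before it is completed fails the run):
1. the can and the box both stand upright and released on the grey mat, with the level not yet taken (x of spray_can in the frame of grey_mat between -0.06 and 0.06 m and y of spray_can in the frame of grey_mat between -0.115 and 0.115 m and z of spray_can in the frame of grey_mat between -0.002 and 0.01 m and angle between each of spray_can, screw_box's own z axis and vertical below 0.15 rad and x of screw_box in the frame of grey_mat between -0.06 and 0.06 m and y of screw_box in the frame of grey_mat between -0.115 and 0.115 m and z of screw_box in the frame of grey_mat between -0.002 and 0.01 m and linear speed of each of spray_can, screw_box below 0.03 m/s and contact force between the fingers and spray_can below 0.2 N and contact force between the fingers and screw_box below 0.2 N and distance of level from where it was at the start of the episode below 0.03 m), for 0.2 s.
2. the level stands released on the order pad, with the can and the box still on the mat (horizontal distance between level and order_pad below 0.015 m and angle between the y axis of level and the x axis of order_pad, either way round below 0.2 rad and angle between each of level, spray_can, screw_box's own z axis and vertical below 0.15 rad and z of level in the frame of order_pad between 0.006 and 0.02 m and linear speed of level below 0.03 m/s and contact force between the fingers and level below 0.2 N and x of spray_can in the frame of grey_mat between -0.06 and 0.06 m and y of spray_can in the frame of grey_mat between -0.115 and 0.115 m and z of spray_can in the frame of grey_mat between -0.002 and 0.01 m and x of screw_box in the frame of grey_mat between -0.06 and 0.06 m and y of screw_box in the frame of grey_mat between -0.115 and 0.115 m and z of screw_box in the frame of grey_mat between -0.002 and 0.01 m), for 0.2 s.
At the end, for the whole second after the job is handed in: The level stands on edge on the order pad, within 15 mm of its centre and 0.2 rad of its long direction; the can stands upright on the green disc and the box on the blue plate, each within 12 mm of the centre, the box within 0.2 rad of the plate's direction; all released and at rest (horizontal distance between level and order_pad below 0.015 m and angle between the y axis of level and the x axis of order_pad, either way round below 0.2 rad and angle between level's own z axis and vertical below 0.15 rad and z of level in the frame of order_pad between 0.006 and 0.02 m and horizontal distance between spray_can and green_disc below 0.012 m and angle between each of spray_can, screw_box's own z axis and vertical below 0.1 rad and z of spray_can in the frame of green_disc between -0.002 and 0.008 m and horizontal distance between screw_box and blue_plate below 0.012 m and angle between the x axis of screw_box and the x axis of blue_plate, either way round below 0.2 rad and z of screw_box in the frame of blue_plate between -0.002 and 0.008 m and linear speed of each of level, spray_can, screw_box below 0.03 m/s and contact force between the fingers and level below 0.2 N and contact force between the fingers and spray_can below 0.2 N and contact force between the fingers and screw_box below 0.2 N); the robot touches nothing.
It fails at once if the can tips over (leans more than 0.5 rad) (angle between spray_can's own z axis and vertical above 0.5 rad).
It also fails if it takes over 141 s, if anything falls off the work surface, if the arm or the gripper's body presses on something with over 40 N, if the wrist force passes 120 N, or if a joint passes its speed limit or range.

## Robot

A 6-joint arm with a two-finger parallel gripper is mounted at the origin on a cart in front of the work surface, level with it; the furniture and walls round the work are solid. World frame = base frame: x ahead of the robot, y to its left, z up, the work surface at z = 0. Lengths are in m, angles in degrees, forces in N, time in s.
With the tool pointing down it reaches from about 0.3 to 0.75 m from the base axis. Payload 8.5 kg.
Tool frame: the origin (TCP) lies midway between the tips of the shut fingers; the grasp point (between the pads) lies 19 mm behind it (env.pinch_z is the z of the grasp point in the tool frame, in m); z points along the fingers, y is the line along which they close (so a half turn about z gives the same grasp; the last joint's range is limited). The gripper opens to 85 mm and grips with 20 to 120 N. Pads are 22 mm wide; open, the fingers measure 114 mm over their backs; the gripper's body (76 mm by 85 mm) begins 54 mm behind the grasp point. The pads swing forward as they close: fully open they stand 13 mm farther back than shut.
Start: joints at [61.175, 21.807, 74.336, -0, 83.858, -12.336], TCP at [0.156, 0.527, 0.231] pointing down, gripper open.
Joint ranges: [-178.18, 178.18], [-50.72, 133.34], [12.68, 142.11], [-81.47, 261.47], [9.98, 163.14], [-165.26, 165.26]. Speed limits (degrees/s): [136.94, 136.94, 180, 180, 180, 180].

## Interface

Orientations are given as a 3x3 rotation matrix whose columns are the frame's x, y, z axes.
In Python, from rig import env gives the robot as it stands.
- The arm moves only by the tool arm_command, never from a script. Its argument "deltas" is a list of rows, each an object of numbers: "rx", "ry", "rz": the turn, a rotation vector about the tool's x, y, z in rad; "dx", "dy", "dz": the shift along the tool's x, y, z in m; "fingers": the finger opening in m, from 0 to 0.0854. In form: [{"rx": .., "ry": .., "rz": .., "dx": .., "dy": .., "dz": .., "fingers": ..}, ...]. A call has 1 to 12 rows; each row shifts and turns the commanded pose from where the row before left it, along the tool's axes as they then stand; what a row does not reach is not made up. A row lasts 1/10 s, in which the tool goes at most 50 mm and 8.59 degrees, less where a joint would pass 70% of its speed; a pose out of reach is approached as far as the arm can. A call is refused whole if a number of a shift passes 0.05 or a number of a turn 0.15, either way. A call with a gripper value outside its range is refused whole. The fingers move at their own pace and stop on an object; "squeeze" is the grip in N (left out, the last holds). Time passes only in rows, so rows that do not move let the fingers close. It gives the time, the measured TCP pose, the force, the opening and the grip force at its end, in the units of the state.
- env.observe(): the state, without advancing time (a new reading comes with each control period).
- env.get_image(name): name is "scene" or "side" or "wrist"; returns a dict with "color" (384x512x3 uint8, blue, green, red), "camera_matrix" (3x3 intrinsics, pixels), "eye" and "orientation" of the camera in the world. Camera axes: x right, y up, looking along -z (the intrinsics and any distortion apply to the point x, -y, -z); pixel columns grow to the right and rows downward; lengths in m; the calibration is good to about 2 mm. The wrist camera is an equidistant fisheye: a pixel r from the principal point sees the ray r / f radians off the axis. A picture is of the moment at which its call begins. There is no depth.
- env.close_job(): hands the job in; it is judged then, once.
Trained networks look in a picture, given as the dict that the camera call returned (one of the last four; its "shot" number tells which), for a name from the list of things; names that differ only in an ending like _2 or _b are one class to them, and where a whole thing is asked for, a point or a joint stands for the part that bears it (a point fixed in the world has none). Each returns a list of dicts, best first, with "p" (0 to 1); they miss things now and then, are a little off and sometimes report something else, mostly with a low value. They report only what shows in the picture. A call takes as long as a camera call.
- env.look_for(query, picture): "box" ([left, top, right, bottom] in pixels, round what is visible of it).
- env.tip_of(query, picture): "location" ([column, row] in pixels: a listed point, or the origin of a listed thing).
The state is a dict: "time_s": time; "q": joint angles; "qvel": joint speeds; "joint_efforts": joint torques, N m; "position": TCP position; "tool_rot": TCP orientation; "ft_force": force on the tool from outside, world axes, zero at the start; "wrist_torque": the same for the moment, N m; "grip_width": finger opening in m; "gripper_force": force on a finger pad.
Only numpy, scipy, OpenCV 4.12 (cv2) and the standard library are available. Lean on these libraries where they do the work, as an engineer would, in place of code of your own. Each camera call takes 0.05 s, during which the arm holds its last target. There are 200 camera calls.

## Working session

There is one attempt and no reset: what is moved stays moved. The work goes in short steps, Python scripts to look and compute and a tool call to move; the robot and the scene stay as the last step left them, time stands still between calls to the robot, and variables do not carry over. Pictures are saved under pics/ and viewed, at most 14 in all, crops included, and the job is handed in when it is done.

Besides the shell and the picture viewer there is one more tool, called after "Request:" by a JSON object that holds its "method" and its "body", one argument or row to a line. arm_command: Moves the arm, as the interface text tells. Its arguments: {"type":"object","properties":{"deltas":{"type":"array"},"squeeze":{"type":"number"}},"required":["deltas"]}

```bash
mkdir -p pics; ls; cat > h.py <<'E'
import numpy as np, cv2
from rig import env
def ray(im,px):
    K=np.array(im["camera_matrix"]);R=np.array(im["orientation"]);e=np.array(im["eye"])
    x=(px[0]-K[0,2])/K[0,0];y=(px[1]-K[1,2])/K[1,1]
    return x,y,R,e
def toplane(im,px,z,fish=False):
    x,y,R,e=ray(im,px)
    if fish:
        r=np.hypot(x,y);s=np.sin(r)/r if r>1e-9 else 1
        d=np.array([x*s,-y*s,-np.cos(r)])
    else: d=np.array([x,-y,-1.])
    d=R@d
    return e+d*(z-e[2])/d[2]
def proj(im,P,fish=False):
    K=np.array(im["camera_matrix"]);R=np.array(im["orientation"]);e=np.array(im["eye"])
    c=R.T@(np.asarray(P)-e);x,y,z=c[0],-c[1],-c[2]
    if fish:
        r=np.hypot(x,y);t=np.arctan2(r,z);x,y=x/r*t,y/r*t
    else: x,y=x/z,y/z
    return np.array([K[0,0]*x+K[0,2],K[1,1]*y+K[1,2]])
E
cat > a.py <<'E'
from h import *
s=env.observe();print(s["position"],np.round(s["tool_rot"],3),env.pinch_z)
Z={"level":0.008,"spray_can":0.008,"screw_box":0.008,"stock_board":0,"green_disc":0.006,"blue_plate":0.006,"grey_mat":0,"order_pad":0}
for n in("scene","side","wrist"):
    im=env.get_image(n);cv2.imwrite(f"pics/{n}0.png",im["color"])
    print(n,np.round(im["eye"],3),np.round(im["camera_matrix"],1).tolist(),[k for k in im])
    for q in Z:
        t=env.tip_of(q,im);b=env.look_for(q,im)
        if t: print(q,round(t[0]["p"],2),np.round(t[0]["location"]),np.round(toplane(im,t[0]["location"],Z[q],n=="wrist"),3),"box",np.round(b[0]["box"]) if b else None)
E
python3 a.py
```

```text
pics
[0.15596624 0.52712399 0.2307211 ] [[-0.959  0.284 -0.001]
 [ 0.284  0.959 -0.001]
 [ 0.    -0.001 -1.   ]] -0.0187
scene [0.069 0.368 0.901] [[390.7, 0.0, 261.4], [0.0, 390.7, 193.7], [0.0, 0.0, 1.0]] ['color', 'camera_matrix', 'eye', 'orientation', 'shot']
level 0.64 [258. 201.] [ 0.574 -0.128  0.008] box [228. 169. 279. 225.]
spray_can 0.84 [285. 200.] [ 0.522 -0.188  0.008] box [276. 136. 302. 208.]
screw_box 0.92 [265. 225.] [ 0.501 -0.08   0.008] box [250. 200. 285. 236.]
stock_board 0.79 [269. 211.] [ 0.531 -0.129  0.   ] box [219. 168. 315. 250.]
green_disc 0.6 [286. 200.] [ 0.521 -0.189  0.006] box None
blue_plate 0.54 [266. 222.] [ 0.507 -0.092  0.006] box [246. 221. 287. 239.]
grey_mat 0.9 [340. 165.] [ 0.498 -0.418  0.   ] box [305. 139. 377. 197.]
order_pad 0.94 [171. 260.] [0.604 0.168 0.   ] box [134. 228. 206. 290.]
side [ 0.189 -0.426  0.793] [[386.9, 0.0, 258.8], [0.0, 386.9, 190.4], [0.0, 0.0, 1.0]] ['color', 'camera_matrix', 'eye', 'orientation', 'shot']
level 0.85 [262. 196.] [ 0.574 -0.122  0.008] box [222. 162. 309. 222.]
spray_can 0.91 [267. 229.] [ 0.511 -0.188  0.008] box [250. 160. 284. 239.]
screw_box 0.72 [233. 206.] [ 0.507 -0.089  0.008] box [214. 177. 252. 226.]
stock_board 0.75 [259. 207.] [ 0.549 -0.135 -0.   ] box [195. 159. 320. 265.]
green_disc 0.76 [269. 229.] [ 0.515 -0.191  0.006] box [253. 220. 285. 244.]
blue_plate 0.86 [232. 210.] [ 0.5   -0.092  0.006] box [212. 198. 253. 230.]
grey_mat 0.79 [349. 302.] [ 0.493 -0.421  0.   ] box [286. 248. 415. 367.]
order_pad 0.93 [189. 128.] [0.618 0.168 0.   ] box [154. 104. 224. 149.]
wrist [0.092 0.546 0.374] [[297.3, 0.0, 258.8], [0.0, 297.3, 190.2], [0.0, 0.0, 1.0]] ['color', 'camera_matrix', 'eye', 'orientation', 'shot']
```

```bash
python3 - <<'E'
import cv2
for n in("scene","side"):
    i=cv2.imread(f"pics/{n}0.png"); c=i[90:320,120:420] if n=="scene" else i[95:375,140:430]
    cv2.imwrite(f"pics/{n}0c.png",cv2.resize(c,None,fx=2.1,fy=2.1,interpolation=cv2.INTER_CUBIC))
E
```

```text
(no output)
```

View pics/scene0c.png

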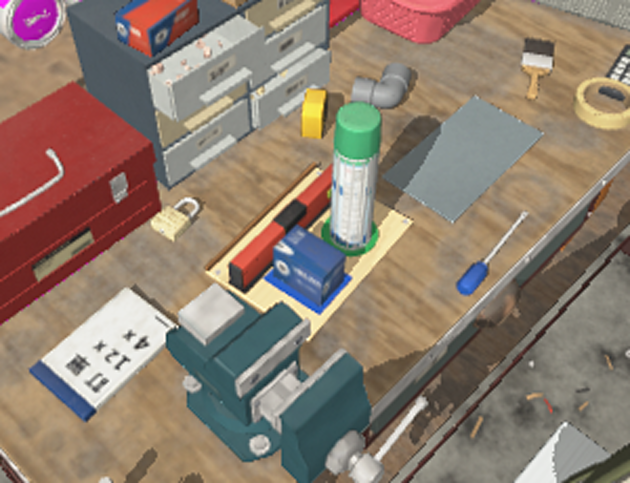

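View pics/side0c.png

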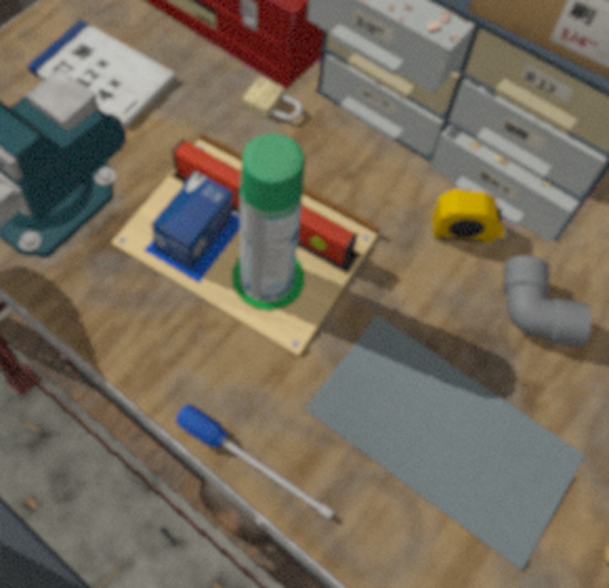

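The scene shows the mat on the right and the pad on the left behind the vice. On the board, the can is on the right and the box on the left, with the level at the back. I'll take corners for exact poses.

```bash
cat > b.py <<'E'
from h import *
sc=env.get_image("scene");sd=env.get_image("side")
f=lambda im,o,p,z:[np.round(toplane(im,(x/2.1+o[0],y/2.1+o[1]),z)[:2],3).tolist() for x,y in p]
S=(120,90);D=(140,95)
print("mat sd",f(sd,D,[(378,317),(580,458),(523,565),(307,408)],.003))
print("mat sc",f(sc,S,[(385,180),(474,96),(543,132),(455,221)],.003))
print("pad sc",f(sc,S,[(128,288),(182,330),(90,418),(30,370)],.012))
print("pad sd",f(sd,D,[(30,70),(80,22),(176,74)],.012))
print("board sd",f(sd,D,[(113,242),(303,352),(378,237),(200,140)],.006))
print("board sc",f(sc,S,[(205,270),(412,218)],.006))
print("level top ends sc",f(sc,S,[(230,268),(325,172)],.053),"sd",f(sd,D,[(180,145),(350,235)],.053))
print("toolbox base sc",f(sc,S,[(0,318),(160,215)],0), "cabinet base",f(sc,S,[(165,185)],0))
# cap top centre
for im,n in((sc,"sc"),(sd,"sd")):
    h=cv2.cvtColor(im["color"],cv2.COLOR_BGR2HSV);m=cv2.inRange(h,(55,120,60),(85,255,255))
    k,l,st,c=cv2.connectedComponentsWithStats(m);
    for i in np.argsort(-st[1:,4])[:2]+1: print(n,st[i].tolist(),c[i])
E
python3 b.py
```

```text
mat sd [[0.557, -0.304], [0.56, -0.538], [0.441, -0.543], [0.431, -0.306]]
mat sc [[0.548, -0.3], [0.564, -0.539], [0.438, -0.546], [0.427, -0.309]]
pad sc [[0.662, 0.087], [0.562, 0.08], [0.547, 0.233], [0.651, 0.246]]
pad sd [[0.551, 0.231], [0.651, 0.243], [0.666, 0.084]]
board sd [[0.442, -0.025], [0.474, -0.267], [0.636, -0.249], [0.61, -0.006]]
board sc [[0.614, -0.005], [0.472, -0.269]]
level top ends sc [[0.565, -0.01], [0.592, -0.216]] sd [[0.565, -0.018], [0.593, -0.235]]
toolbox base sc [[0.751, 0.229], [0.737, -0.027]] cabinet base [[0.776, -0.069]]
sc [146, 15, 32, 29, 423] [164.86997636  30.19385343]
sc [279, 146, 22, 20, 286] [289.33916084 157.        ]
sd [255, 164, 29, 32, 485] [269.03298969 183.6371134 ]
sd [251, 220, 33, 22, 162] [269.41975309 233.11728395]
```

```bash
cat >> h.py <<'E'
def plan(x,y,z,yaw):
    "rz needed (do it first, with dz), then tool-frame shift after it"
    s=env.observe();R=np.array(s["tool_rot"]);p=np.array(s["position"])
    cur=np.degrees(np.arctan2(R[1,1],R[0,1]));d=np.radians((yaw-cur+180)%360-180)
    a=np.radians(yaw);Y=np.array([np.cos(a),np.sin(a),0]);X=np.array([Y[1],-Y[0],0])*-1
    D=np.array([x,y,z])-p
    print("t",round(s["time_s"],1),"pos",np.round(p,4),"yaw",round(cur,2),"tilt",np.round(R[:2,2],3),"q",np.round(s["q"],0),"w",round(s["grip_width"],4),"gf",round(s["gripper_force"],1),"ft",np.round(s["ft_force"],1))
    print("rz",round(-d,4),"dxyz",np.round([D@X,D@Y,-D[2]],4),"n",np.ceil(np.linalg.norm(D)/.045))
E
python3 -c "
from h import *
plan(.50,-.15,.32,97)"
```

```text
t 2.6 pos [0.1561 0.5274 0.2313] yaw 73.51 tilt [0. 0.] q [ 61.  22.  74.   0.  84. -12.] w 0.0859 gf 0.0 ft [ 0.3 -0.   0.2]
rz -0.41 dxyz [-0.2588 -0.7142 -0.0887] n 17.0
```

Request:
{"method": "arm_command", "body": {
  "deltas": [
    {"rz":-0.137,"dz":-0.03},
    {"rz":-0.137,"dz":-0.03},
    {"rz":-0.136,"dz":-0.03},
    {"dx":-0.015,"dy":-0.042},
    {"dx":-0.015,"dy":-0.042},
    {"dx":-0.015,"dy":-0.042},
    {"dx":-0.015,"dy":-0.042},
    {"dx":-0.015,"dy":-0.042},
    {"dx":-0.015,"dy":-0.042},
    {"dx":-0.015,"dy":-0.042},
    {"dx":-0.015,"dy":-0.042},
    {"dx":-0.015,"dy":-0.042}
  ]
}}

```text
invalid input
```

Request:
{"method": "arm_command", "body": {
  "deltas": [
    {"dx":-0.016,"dy":-0.042},
    {"dx":-0.016,"dy":-0.042},
    {"dx":-0.016,"dy":-0.042},
    {"dx":-0.016,"dy":-0.042},
    {"dx":-0.016,"dy":-0.042},
    {"dx":-0.016,"dy":-0.042},
    {"dx":-0.016,"dy":-0.042},
    {"dx":-0.012,"dy":-0.042},
    {},
    {}
  ]
}}

```text
invalid input
```

```bash
cat > w.py <<'E'
from h import *
import sys
plan(.517,-.188,.32,97)
Z={"level":0.008,"spray_can":0.008,"screw_box":0.008,"stock_board":0,"green_disc":0.006,"blue_plate":0.006,"grey_mat":0,"order_pad":0}
im=env.get_image("wrist");cv2.imwrite(f"pics/{sys.argv[1]}.png",im["color"])
for q in Z:
    t=env.tip_of(q,im)
    if t: print(q,round(t[0]["p"],2),np.round(t[0]["location"]),np.round(toplane(im,t[0]["location"],Z[q],True),3))
E
python3 w.py w1
```

```text
t 2.6 pos [0.1561 0.5274 0.2313] yaw 73.51 tilt [0. 0.] q [ 61.  22.  74.   0.  84. -12.] w 0.0859 gf 0.0 ft [ 0.3 -0.   0.2]
rz -0.41 dxyz [-0.271  -0.754  -0.0887] n 18.0
```

View pics/w1.png

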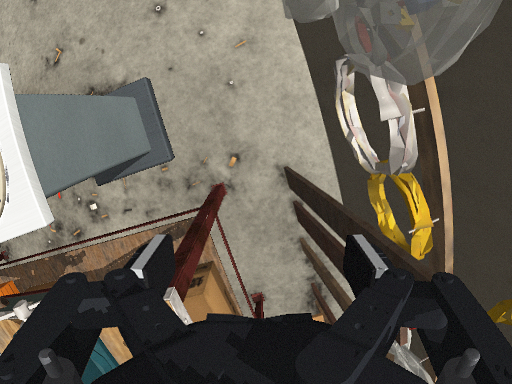

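The wrist picture shows only the floor beside the cart: the calls were refused, so the arm has not moved. Rows apparently need every field, so I'll write them in full.

Request:
{"method": "arm_command", "body": {
  "deltas": [
    {"rx":0,"ry":0,"rz":-0.137,"dx":0,"dy":0,"dz":-0.03,"fingers":0.085},
    {"rx":0,"ry":0,"rz":-0.137,"dx":0,"dy":0,"dz":-0.03,"fingers":0.085},
    {"rx":0,"ry":0,"rz":-0.136,"dx":0,"dy":0,"dz":-0.03,"fingers":0.085},
    {"rx":0,"ry":0,"rz":0,"dx":-0.015,"dy":-0.042,"dz":0,"fingers":0.085},
    {"rx":0,"ry":0,"rz":0,"dx":-0.015,"dy":-0.042,"dz":0,"fingers":0.085},
    {"rx":0,"ry":0,"rz":0,"dx":-0.015,"dy":-0.042,"dz":0,"fingers":0.085},
    {"rx":0,"ry":0,"rz":0,"dx":-0.015,"dy":-0.042,"dz":0,"fingers":0.085},
    {"rx":0,"ry":0,"rz":0,"dx":-0.015,"dy":-0.042,"dz":0,"fingers":0.085},
    {"rx":0,"ry":0,"rz":0,"dx":-0.015,"dy":-0.042,"dz":0,"fingers":0.085},
    {"rx":0,"ry":0,"rz":0,"dx":-0.015,"dy":-0.042,"dz":0,"fingers":0.085},
    {"rx":0,"ry":0,"rz":0,"dx":-0.015,"dy":-0.042,"dz":0,"fingers":0.085},
    {"rx":0,"ry":0,"rz":0,"dx":-0.015,"dy":-0.042,"dz":0,"fingers":0.085}
  ],
  "squeeze": 40
}}

```text
time_s: 4.3
position: [0.3365, 0.167, 0.3216]
tool_rot: [[-0.993, -0.122, 0.001], [-0.122, 0.993, 0.0], [-0.001, 0.0, -1.0]]
ft_force: [-0.2, 0.3, -0.0]
grip_width: 0.0853
gripper_force: 0.0
```

Request:
{"method": "arm_command", "body": {
  "deltas": [
    {"rx":0,"ry":0,"rz":0,"dx":-0.016,"dy":-0.042,"dz":0,"fingers":0.085},
    {"rx":0,"ry":0,"rz":0,"dx":-0.016,"dy":-0.042,"dz":0,"fingers":0.085},
    {"rx":0,"ry":0,"rz":0,"dx":-0.016,"dy":-0.042,"dz":0,"fingers":0.085},
    {"rx":0,"ry":0,"rz":0,"dx":-0.016,"dy":-0.042,"dz":0,"fingers":0.085},
    {"rx":0,"ry":0,"rz":0,"dx":-0.016,"dy":-0.042,"dz":0,"fingers":0.085},
    {"rx":0,"ry":0,"rz":0,"dx":-0.016,"dy":-0.042,"dz":0,"fingers":0.085},
    {"rx":0,"ry":0,"rz":0,"dx":-0.016,"dy":-0.042,"dz":0,"fingers":0.085},
    {"rx":0,"ry":0,"rz":0,"dx":-0.012,"dy":-0.042,"dz":0,"fingers":0.085},
    {"rx":0,"ry":0,"rz":0,"dx":0,"dy":0,"dz":0,"fingers":0.085},
    {"rx":0,"ry":0,"rz":0,"dx":0,"dy":0,"dz":0,"fingers":0.085}
  ]
}}

```text
time_s: 5.3
position: [0.5002, -0.1503, 0.3208]
tool_rot: [[-0.993, -0.121, -0.001], [-0.121, 0.993, 0.001], [0.001, 0.001, -1.0]]
ft_force: [-0.0, -0.0, 0.1]
grip_width: 0.0851
gripper_force: 0.0
```

```bash
python3 w.py w2
```

```text
t 5.3 pos [ 0.5002 -0.1503  0.3208] yaw 96.93 tilt [-0.001  0.001] q [ -30.   16.   68.    0.   96. -127.] w 0.0851 gf 0.0 ft [-0.  -0.   0.1]
rz -0.0013 dxyz [-0.0121 -0.0395  0.0008] n 1.0
level 0.7 [269. 203.] [ 0.578 -0.125  0.008]
spray_can 0.95 [236. 162.] [ 0.517 -0.184  0.008]
screw_box 0.88 [300. 165.] [ 0.51  -0.085  0.008]
stock_board 0.7 [266. 181.] [ 0.544 -0.134  0.   ]
green_disc 0.74 [265. 180.] [ 0.541 -0.136  0.006]
grey_mat 0.64 [103. 135.] [ 0.495 -0.42   0.   ]
order_pad 0.72 [417. 232.] [0.607 0.162 0.   ]
```

View pics/w2.png

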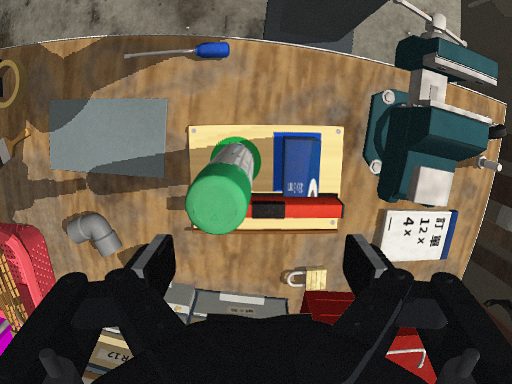

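```bash
cat > c.py <<'E'
from h import *
im=env.get_image("wrist")
f=lambda p,z:[np.round(toplane(im,q,z,True)[:2],4).tolist() for q in p]
print("board",f([(188,126),(343,126),(342,230),(187,232)],.006))
print("plate",f([(274,132),(321,132)],.008))
print("boxtop",f([(285,138),(320,138),(317,196),(282,195)],.068))
print("level top",f([(343,196),(343,217)],.053))
print("mat",f([(51,99),(167,98),(164,178),(49,170)],.003))
print("pad",f([(387,210),(458,211),(442,261),(379,257)],.012))
h=cv2.cvtColor(im["color"],cv2.COLOR_BGR2HSV);m=cv2.inRange(h,(55,110,50),(88,255,255))
m=cv2.morphologyEx(m,cv2.MORPH_OPEN,np.ones((9,9)));k,l,st,c=cv2.connectedComponentsWithStats(m)
for i in range(1,k): 
  if st[i,4]>500: print(st[i],c[i],np.round(toplane(im,c[i],.225,True),4))
# model: can cap top circle contours for candidate position
for P in((.517,-.188),(.52,-.188),(.515,-.184)):
    a=np.linspace(0,2*np.pi,24);pts=np.array([proj(im,[P[0]+.0285*np.cos(t),P[1]+.0285*np.sin(t),z],True) for t in a for z in(.233,.186)])
    print(P,np.round([pts.min(0),pts.max(0)],1).tolist())
v=cv2.resize(im["color"][90:270,160:480],None,fx=2.4,fy=2.4,interpolation=cv2.INTER_CUBIC);cv2.imwrite("pics/w3.png",v)
E
python3 c.py
```

```text
board [[0.4698, -0.2652], [0.4395, -0.0243], [0.6124, 0.0074], [0.648, -0.2558]]
plate [[0.4644, -0.1311], [0.4543, -0.0587]]
boxtop [[0.4665, -0.119], [0.4599, -0.0719], [0.5409, -0.0626], [0.5454, -0.1121]]
level top [[0.5403, -0.0195], [0.5729, -0.0126]]
mat [[0.4351, -0.5401], [0.4283, -0.3048], [0.5586, -0.3004], [0.5693, -0.5443]]
pad [[0.566, 0.0799], [0.5524, 0.2398], [0.6595, 0.2402], [0.6564, 0.0895]]
[ 184  163   66   70 3615] [217.34384509 197.68769018] [ 0.5103 -0.1841  0.225 ]
(0.517, -0.188) [[177.8, 163.5], [247.2, 238.7]]
(0.52, -0.188) [[177.6, 166.5], [246.9, 241.8]]
(0.515, -0.184) [[182.4, 161.9], [251.5, 237.1]]
```

View pics/w3.png

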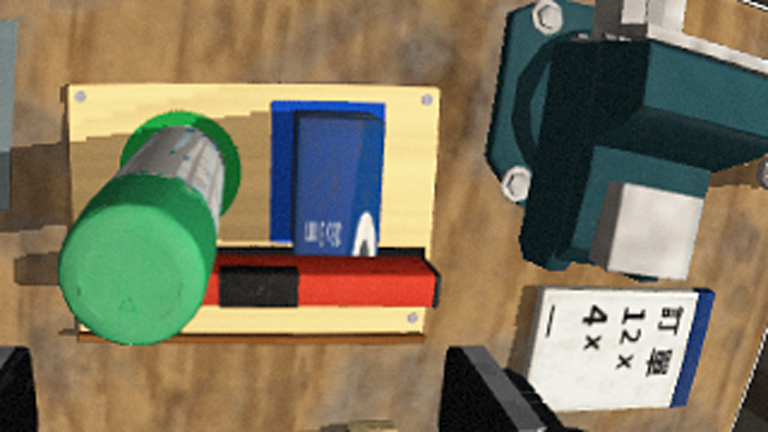

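The view is clear: cap at about (217,198), disc centre about (235,160), box at about (300,165), level at about (270,205). All of it agrees with the board geometry. The can is at about (0.516,-0.185), so I'll go for it.

Request:
{"method": "arm_command", "body": {
  "deltas": [
    {"rx":0,"ry":0,"rz":0,"dx":-0.006,"dy":-0.018,"dz":0,"fingers":0.085},
    {"rx":0,"ry":0,"rz":0,"dx":-0.0055,"dy":-0.018,"dz":0,"fingers":0.085},
    {"rx":0,"ry":0,"rz":0,"dx":0,"dy":0,"dz":0.02,"fingers":0.085},
    {"rx":0,"ry":0,"rz":0,"dx":0,"dy":0,"dz":0.03,"fingers":0.085},
    {"rx":0,"ry":0,"rz":0,"dx":0,"dy":0,"dz":0.03,"fingers":0.085},
    {"rx":0,"ry":0,"rz":0,"dx":0,"dy":0,"dz":0.03,"fingers":0.085},
    {"rx":0,"ry":0,"rz":0,"dx":0,"dy":0,"dz":0.023,"fingers":0.085},
    {"rx":0,"ry":0,"rz":0,"dx":0,"dy":0,"dz":0,"fingers":0.085},
    {"rx":0,"ry":0,"rz":0,"dx":0,"dy":0,"dz":0,"fingers":0.085}
  ]
}}

```text
time_s: 6.7
position: [0.5163, -0.1842, 0.1891]
tool_rot: [[-0.993, -0.122, 0.0], [-0.122, 0.993, -0.0], [-0.0, -0.0, -1.0]]
ft_force: [0.1, 0.2, 0.1]
grip_width: 0.0852
gripper_force: 0.0
```

```bash
python3 - <<'E'
from h import *
plan(.516,-.185,.188,97)
im=env.get_image("wrist");cv2.imwrite("pics/w4.png",im["color"])
E
```

```text
t 6.7 pos [ 0.5163 -0.1842  0.1891] yaw 97.01 tilt [ 0. -0.] q [ -32.   24.   79.   -0.   78. -129.] w 0.0852 gf 0.0 ft [0.1 0.2 0.1]
rz 0.0001 dxyz [ 0.0004 -0.0007  0.0011] n 1.0
```

View pics/w4.png

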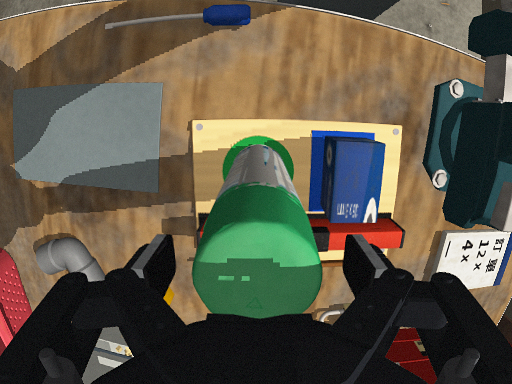

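The cap is centred between the fingers (columns 195–322). I'll close.

Request:
{"method": "arm_command", "body": {
  "deltas": [
    {"rx":0,"ry":0,"rz":0,"dx":0,"dy":0,"dz":0,"fingers":0.05},
    {"rx":0,"ry":0,"rz":0,"dx":0,"dy":0,"dz":0,"fingers":0.05},
    {"rx":0,"ry":0,"rz":0,"dx":0,"dy":0,"dz":0,"fingers":0.05},
    {"rx":0,"ry":0,"rz":0,"dx":0,"dy":0,"dz":0,"fingers":0.05},
    {"rx":0,"ry":0,"rz":0,"dx":0,"dy":0,"dz":0,"fingers":0.05},
    {"rx":0,"ry":0,"rz":0,"dx":0,"dy":0,"dz":0,"fingers":0.05},
    {"rx":0,"ry":0,"rz":0,"dx":0,"dy":0,"dz":0,"fingers":0.05},
    {"rx":0,"ry":0,"rz":0,"dx":0,"dy":0,"dz":0,"fingers":0.05}
  ],
  "squeeze": 40
}}

```text
time_s: 7.55
position: [0.5164, -0.1843, 0.1895]
tool_rot: [[-0.993, -0.122, 0.002], [-0.122, 0.993, -0.001], [-0.002, -0.001, -1.0]]
ft_force: [-0.8, -0.0, 6.0]
grip_width: 0.0561
gripper_force: 42.3
```

Request:
{"method": "arm_command", "body": {
  "deltas": [
    {"rx":0,"ry":0,"rz":0,"dx":0,"dy":0,"dz":-0.01,"fingers":0.05},
    {"rx":0,"ry":0,"rz":0,"dx":0,"dy":0,"dz":-0.02,"fingers":0.05},
    {"rx":0,"ry":0,"rz":0,"dx":0,"dy":0,"dz":-0.03,"fingers":0.05},
    {"rx":0,"ry":0,"rz":0,"dx":0,"dy":0,"dz":0,"fingers":0.05}
  ]
}}

```text
time_s: 7.95
position: [0.5171, -0.1846, 0.2522]
tool_rot: [[-0.993, -0.122, 0.006], [-0.122, 0.993, -0.004], [-0.005, -0.004, -1.0]]
ft_force: [0.1, -0.4, -1.8]
grip_width: 0.0554
gripper_force: 43.7
```

```bash
python3 - <<'E'
from h import *
plan(.47,-.475,.249,97)
im=env.get_image("wrist")
f=lambda p,z:print([np.round(toplane(im,q,z,True)[:2],4).tolist() for q in p])
h=cv2.cvtColor(im["color"],cv2.COLOR_BGR2HSV);
for n in("green_disc","spray_can"): 
  t=env.tip_of(n,im);print(n,[(round(a["p"],2),np.round(toplane(im,a["location"],.008,True),4)) for a in t[:2]])
im=env.get_image("side");t=env.tip_of("green_disc",im);print([(round(a["p"],2),np.round(toplane(im,a["location"],.006),4)) for a in t[:2]])
E
```

```text
t 8.0 pos [ 0.5171 -0.1846  0.2522] yaw 97.01 tilt [ 0.006 -0.004] q [ -32.   21.   73.   -0.   86. -129.] w 0.0554 gf 43.7 ft [ 0.1 -0.4 -1.8]
rz 0.0002 dxyz [ 0.0821 -0.2825  0.0032] n 7.0
green_disc []
spray_can [(0.63, array([ 0.5303, -0.1878,  0.008 ]))]
[(0.94, array([ 0.5128, -0.1889,  0.006 ]))]
```

Request:
{"method": "arm_command", "body": {
  "deltas": [
    {"rx":0,"ry":0,"rz":0,"dx":0.005,"dy":-0.017,"dz":0,"fingers":0.05},
    {"rx":0,"ry":0,"rz":0,"dx":0.009,"dy":-0.031,"dz":0,"fingers":0.05},
    {"rx":0,"ry":0,"rz":0,"dx":0.011,"dy":-0.038,"dz":0,"fingers":0.05},
    {"rx":0,"ry":0,"rz":0,"dx":0.011,"dy":-0.038,"dz":0,"fingers":0.05},
    {"rx":0,"ry":0,"rz":0,"dx":0.011,"dy":-0.038,"dz":0,"fingers":0.05},
    {"rx":0,"ry":0,"rz":0,"dx":0.011,"dy":-0.038,"dz":0,"fingers":0.05},
    {"rx":0,"ry":0,"rz":0,"dx":0.01,"dy":-0.034,"dz":0,"fingers":0.05},
    {"rx":0,"ry":0,"rz":0,"dx":0.009,"dy":-0.03,"dz":0,"fingers":0.05},
    {"rx":0,"ry":0,"rz":0,"dx":0.005,"dy":-0.018,"dz":0,"fingers":0.05},
    {"rx":0,"ry":0,"rz":0,"dx":0,"dy":0,"dz":0.02,"fingers":0.05},
    {"rx":0,"ry":0,"rz":0,"dx":0,"dy":0,"dz":0.02,"fingers":0.05},
    {"rx":0,"ry":0,"rz":0,"dx":0,"dy":0,"dz":0.01,"fingers":0.05}
  ]
}}

```text
time_s: 9.4
position: [0.4684, -0.4734, 0.1951]
tool_rot: [[-0.993, -0.122, -0.003], [-0.122, 0.993, 0.004], [0.002, 0.005, -1.0]]
ft_force: [0.0, 0.2, -2.8]
grip_width: 0.0557
gripper_force: 43.8
```

Request:
{"method": "arm_command", "body": {
  "deltas": [
    {"rx":0,"ry":0,"rz":0,"dx":0,"dy":0,"dz":0.006,"fingers":0.05},
    {"rx":0,"ry":0,"rz":0,"dx":0,"dy":0,"dz":0.004,"fingers":0.05},
    {"rx":0,"ry":0,"rz":0,"dx":0,"dy":0,"dz":0.003,"fingers":0.05},
    {"rx":0,"ry":0,"rz":0,"dx":0,"dy":0,"dz":0,"fingers":0.05}
  ]
}}

```text
time_s: 9.8
position: [0.4691, -0.4739, 0.1855]
tool_rot: [[-0.993, -0.122, 0.0], [-0.122, 0.993, -0.0], [-0.0, -0.0, -1.0]]
ft_force: [-0.2, -0.2, -2.7]
grip_width: 0.0552
gripper_force: 43.8
```

Request:
{"method": "arm_command", "body": {
  "deltas": [
    {"rx":0,"ry":0,"rz":0,"dx":0,"dy":0,"dz":0.001,"fingers":0.05},
    {"rx":0,"ry":0,"rz":0,"dx":0,"dy":0,"dz":0.001,"fingers":0.05},
    {"rx":0,"ry":0,"rz":0,"dx":0,"dy":0,"dz":0,"fingers":0.05}
  ]
}}

```text
time_s: 10.1
position: [0.4692, -0.4742, 0.1846]
tool_rot: [[-0.993, -0.122, 0.001], [-0.122, 0.993, -0.002], [-0.001, -0.002, -1.0]]
ft_force: [-0.4, 0.5, 4.9]
grip_width: 0.0559
gripper_force: 44.3
```

Request:
{"method": "arm_command", "body": {
  "deltas": [
    {"rx":0,"ry":0,"rz":0,"dx":0,"dy":0,"dz":0,"fingers":0.07},
    {"rx":0,"ry":0,"rz":0,"dx":0,"dy":0,"dz":0,"fingers":0.085},
    {"rx":0,"ry":0,"rz":0,"dx":0,"dy":0,"dz":0,"fingers":0.085},
    {"rx":0,"ry":0,"rz":0,"dx":0,"dy":0,"dz":0,"fingers":0.085},
    {"rx":0,"ry":0,"rz":0,"dx":0,"dy":0,"dz":-0.01,"fingers":0.085},
    {"rx":0,"ry":0,"rz":0,"dx":0,"dy":0,"dz":-0.03,"fingers":0.085},
    {"rx":0,"ry":0,"rz":0,"dx":0,"dy":0,"dz":-0.04,"fingers":0.085},
    {"rx":0,"ry":0,"rz":0,"dx":0,"dy":0,"dz":-0.04,"fingers":0.085},
    {"rx":0,"ry":0,"rz":0,"dx":0,"dy":0,"dz":0,"fingers":0.085}
  ]
}}

```text
time_s: 11.0
position: [0.4697, -0.4748, 0.3106]
tool_rot: [[-0.993, -0.122, 0.007], [-0.122, 0.992, -0.01], [-0.006, -0.011, -1.0]]
ft_force: [0.5, 0.1, 0.9]
grip_width: 0.085
gripper_force: 0.0
```

```bash
python3 - <<'E'
from h import *
plan(.508,-.088,.30,97)
for n in("side","scene"):
  im=env.get_image(n);cv2.imwrite(f"pics/{n}5.png",im["color"])
  for q,z in(("green_disc",.006),("spray_can",.003),("blue_plate",.006),("screw_box",.008)):
    t=env.tip_of(q,im);print(q,[(round(a["p"],2),np.round(toplane(im,a["location"],z),4)) for a in t[:1]])
E
```

```text
t 11.0 pos [ 0.4697 -0.4748  0.3106] yaw 97.01 tilt [ 0.007 -0.01 ] q [ -55.   33.   43.   -0.  103. -152.] w 0.085 gf 0.0 ft [0.5 0.1 0.9]
rz 0.0001 dxyz [-0.0852  0.3792  0.0106] n 9.0
green_disc []
spray_can [(0.67, array([ 0.4646, -0.4764,  0.003 ]))]
blue_plate [(0.83, array([ 0.5088, -0.0955,  0.006 ]))]
screw_box [(0.55, array([ 0.5076, -0.0866,  0.008 ]))]
green_disc [(0.75, array([ 0.5134, -0.1824,  0.006 ]))]
spray_can [(0.78, array([ 0.4769, -0.4801,  0.003 ]))]
blue_plate [(0.6, array([ 0.514 , -0.0817,  0.006 ]))]
screw_box [(0.91, array([ 0.5011, -0.0776,  0.008 ]))]
```

Request:
{"method": "arm_command", "body": {
  "deltas": [
    {"rx":0,"ry":0,"rz":0,"dx":-0.008,"dy":0.038,"dz":0,"fingers":0.085},
    {"rx":0,"ry":0,"rz":0,"dx":-0.008,"dy":0.04,"dz":0,"fingers":0.085},
    {"rx":0,"ry":0,"rz":0,"dx":-0.008,"dy":0.04,"dz":0,"fingers":0.085},
    {"rx":0,"ry":0,"rz":0,"dx":-0.008,"dy":0.04,"dz":0.005,"fingers":0.085},
    {"rx":0,"ry":0,"rz":0,"dx":-0.008,"dy":0.04,"dz":0.01,"fingers":0.085},
    {"rx":0,"ry":0,"rz":0,"dx":-0.008,"dy":0.04,"dz":0.01,"fingers":0.085},
    {"rx":0,"ry":0,"rz":0,"dx":-0.008,"dy":0.04,"dz":0.01,"fingers":0.085},
    {"rx":0,"ry":0,"rz":0,"dx":-0.009,"dy":0.04,"dz":0.01,"fingers":0.085},
    {"rx":0,"ry":0,"rz":0,"dx":-0.009,"dy":0.04,"dz":0,"fingers":0.085},
    {"rx":0,"ry":0,"rz":0,"dx":0,"dy":0,"dz":0,"fingers":0.085},
    {"rx":0,"ry":0,"rz":0,"dx":0,"dy":0,"dz":0,"fingers":0.085}
  ]
}}

```text
time_s: 12.6
position: [0.4989, -0.1092, 0.2585]
tool_rot: [[-0.992, -0.124, 0.0], [-0.124, 0.992, -0.0], [-0.0, -0.0, -1.0]]
ft_force: [0.7, -0.7, -0.5]
grip_width: 0.0854
gripper_force: 0.0
```

```bash
python3 w.py w6; python3 - <<'E'
import cv2
i=cv2.imread("pics/w6.png");cv2.imwrite("pics/w6c.png",cv2.resize(i[100:290,160:460],None,fx=2.6,fy=2.6,interpolation=cv2.INTER_CUBIC))
E
```

```text
t 12.6 pos [ 0.4989 -0.1092  0.2585] yaw 97.1 tilt [ 0. -0.] q [ -26.   17.   77.   -0.   86. -123.] w 0.0854 gf 0.0 ft [ 0.7 -0.7 -0.5]
rz 0.0017 dxyz [-0.0084 -0.0805 -0.0615] n 3.0
level 0.78 [240. 215.] [ 0.58  -0.127  0.008]
spray_can 0.88 [ 37. 120.] [ 0.468 -0.475  0.008]
screw_box 0.82 [274. 167.] [ 0.506 -0.089  0.008]
stock_board 0.79 [236. 186.] [ 0.54  -0.136  0.   ]
green_disc 0.86 [201. 167.] [ 0.518 -0.188  0.006]
grey_mat 0.67 [ 63. 138.] [ 0.495 -0.421  0.   ]
order_pad 0.93 [414. 247.] [0.609 0.163 0.   ]
```

View pics/w6c.png

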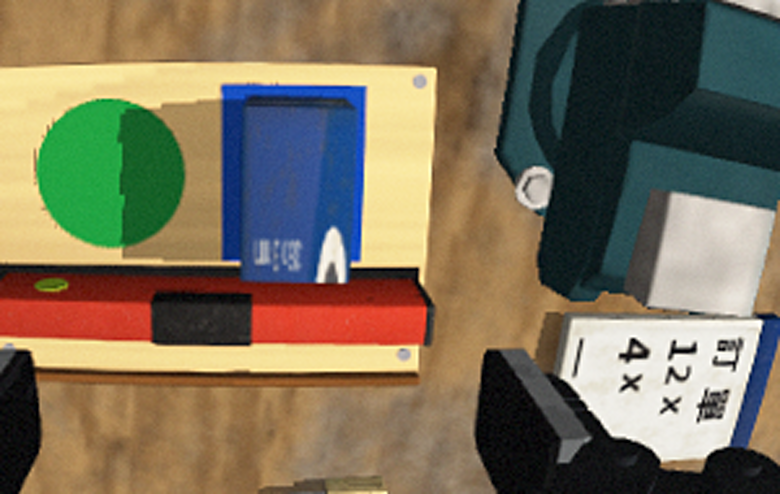

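```bash
python3 - <<'E'
from h import *
im=env.get_image("wrist")
def f(n,p,z):
  a=np.array([toplane(im,(x/2.6+160-.3,y/2.6+100-.3),z,True)[:2] for x,y in p]);print(n,np.round(a,4).tolist(),np.round(a.mean(0),4))
f("disc",[(110,172)],.008)
f("plate",[(222,87),(366,87),(361,261),(222,260)],.008)
f("boxtop",[(247,99),(354,99),(347,284),(241,280)],.068)
f("leveltop block",[(152,296),(250,296),(250,343),(152,343)],.053)
f("pad",[(566,315),(775,318),(735,460)],.012)
f("board",[(437,67),(420,374)],.006)
E
```

```text
disc [[0.5153, -0.1866]] [ 0.5153 -0.1866]
plate [[0.4649, -0.1332], [0.4557, -0.0604], [0.5477, -0.0492], [0.556, -0.1231]] [ 0.506  -0.0915]
boxtop [[0.4639, -0.1197], [0.4581, -0.0738], [0.5417, -0.0645], [0.5456, -0.1128]] [ 0.5023 -0.0927]
leveltop block [[0.564, -0.1541], [0.5582, -0.1073], [0.5825, -0.1045], [0.5886, -0.1523]] [ 0.5733 -0.1296]
pad [[0.5647, 0.0743], [0.5538, 0.2302], [0.6585, 0.2385]] [0.5923 0.181 ]
board [[0.4401, -0.0247], [0.6113, -0.0036]] [ 0.5257 -0.0142]
```

Disc is at (0.5155,-0.1865) and plate at (0.506,-0.0915), 96 mm apart as specified. The level is at (0.574,-0.13), yaw 97°. Now I'll grip the box.

Request:
{"method": "arm_command", "body": {
  "deltas": [
    {"rx":0,"ry":0,"rz":0,"dx":-0.008,"dy":0.017,"dz":0.01,"fingers":0.085},
    {"rx":0,"ry":0,"rz":0,"dx":0,"dy":0,"dz":0.04,"fingers":0.085},
    {"rx":0,"ry":0,"rz":0,"dx":0,"dy":0,"dz":0.04,"fingers":0.085},
    {"rx":0,"ry":0,"rz":0,"dx":0,"dy":0,"dz":0.04,"fingers":0.085},
    {"rx":0,"ry":0,"rz":0,"dx":0,"dy":0,"dz":0.03,"fingers":0.085},
    {"rx":0,"ry":0,"rz":0,"dx":0,"dy":0,"dz":0.03,"fingers":0.085},
    {"rx":0,"ry":0,"rz":0,"dx":0,"dy":0,"dz":0.025,"fingers":0.085},
    {"rx":0,"ry":0,"rz":0,"dx":0,"dy":0,"dz":0.015,"fingers":0.085},
    {"rx":0,"ry":0,"rz":0,"dx":0,"dy":0,"dz":0,"fingers":0.085}
  ]
}}

```text
time_s: 14.0
position: [0.5038, -0.0916, 0.0267]
tool_rot: [[-0.993, -0.122, -0.003], [-0.122, 0.993, 0.001], [0.003, 0.002, -1.0]]
ft_force: [0.2, -0.6, 0.0]
grip_width: 0.0852
gripper_force: 0.0
```

Request:
{"method": "arm_command", "body": {
  "deltas": [
    {"rx":0,"ry":0,"rz":0,"dx":0,"dy":0,"dz":0,"fingers":0.045},
    {"rx":0,"ry":0,"rz":0,"dx":0,"dy":0,"dz":0,"fingers":0.045},
    {"rx":0,"ry":0,"rz":0,"dx":0,"dy":0,"dz":0,"fingers":0.045},
    {"rx":0,"ry":0,"rz":0,"dx":0,"dy":0,"dz":0,"fingers":0.045},
    {"rx":0,"ry":0,"rz":0,"dx":0,"dy":0,"dz":0,"fingers":0.045},
    {"rx":0,"ry":0,"rz":0,"dx":0,"dy":0,"dz":0,"fingers":0.045},
    {"rx":0,"ry":0,"rz":0,"dx":0,"dy":0,"dz":0,"fingers":0.045},
    {"rx":0,"ry":0,"rz":0,"dx":0,"dy":0,"dz":0,"fingers":0.045}
  ]
}}

```text
time_s: 14.8
position: [0.5053, -0.0919, 0.0295]
tool_rot: [[-0.993, -0.122, 0.002], [-0.122, 0.993, -0.001], [-0.002, -0.001, -1.0]]
ft_force: [-0.7, 1.0, 6.7]
grip_width: 0.0513
gripper_force: 43.2
```

Request:
{"method": "arm_command", "body": {
  "deltas": [
    {"rx":0,"ry":0,"rz":0,"dx":0,"dy":0,"dz":-0.015,"fingers":0.045},
    {"rx":0,"ry":0,"rz":0,"dx":0,"dy":0,"dz":-0.03,"fingers":0.045},
    {"rx":0,"ry":0,"rz":0,"dx":0,"dy":0,"dz":-0.03,"fingers":0.045},
    {"rx":0,"ry":0,"rz":0,"dx":0.004,"dy":-0.022,"dz":0,"fingers":0.045},
    {"rx":0,"ry":0,"rz":0,"dx":0.007,"dy":-0.038,"dz":0,"fingers":0.045},
    {"rx":0,"ry":0,"rz":0,"dx":0.008,"dy":-0.044,"dz":0,"fingers":0.045},
    {"rx":0,"ry":0,"rz":0,"dx":0.008,"dy":-0.044,"dz":0,"fingers":0.045},
    {"rx":0,"ry":0,"rz":0,"dx":0.008,"dy":-0.044,"dz":0,"fingers":0.045},
    {"rx":0,"ry":0,"rz":0,"dx":0.008,"dy":-0.044,"dz":0,"fingers":0.045},
    {"rx":0,"ry":0,"rz":0,"dx":0.005,"dy":-0.028,"dz":0,"fingers":0.045},
    {"rx":0,"ry":0,"rz":0,"dx":0,"dy":0,"dz":0.02,"fingers":0.045},
    {"rx":0,"ry":0,"rz":0,"dx":0,"dy":0,"dz":0.03,"fingers":0.045}
  ]
}}

```text
time_s: 16.0
position: [0.4894, -0.3614, 0.0542]
tool_rot: [[-0.993, -0.12, 0.003], [-0.12, 0.993, -0.003], [-0.002, -0.003, -1.0]]
ft_force: [-0.7, -0.5, -2.6]
grip_width: 0.0516
gripper_force: 42.8
```

Request:
{"method": "arm_command", "body": {
  "deltas": [
    {"rx":0,"ry":0,"rz":0,"dx":0,"dy":0,"dz":0.015,"fingers":0.045},
    {"rx":0,"ry":0,"rz":0,"dx":0,"dy":0,"dz":0.009,"fingers":0.045},
    {"rx":0,"ry":0,"rz":0,"dx":0,"dy":0,"dz":0.003,"fingers":0.045},
    {"rx":0,"ry":0,"rz":0,"dx":0,"dy":0,"dz":0,"fingers":0.045}
  ]
}}

```text
time_s: 16.4
position: [0.4894, -0.3598, 0.0267]
tool_rot: [[-0.993, -0.122, 0.0], [-0.122, 0.993, -0.0], [-0.0, -0.0, -1.0]]
ft_force: [-0.2, -0.3, -2.3]
grip_width: 0.0513
gripper_force: 42.5
```

Request:
{"method": "arm_command", "body": {
  "deltas": [
    {"rx":0,"ry":0,"rz":0,"dx":0,"dy":0,"dz":0.001,"fingers":0.045},
    {"rx":0,"ry":0,"rz":0,"dx":0,"dy":0,"dz":0.001,"fingers":0.045},
    {"rx":0,"ry":0,"rz":0,"dx":0,"dy":0,"dz":0.001,"fingers":0.045},
    {"rx":0,"ry":0,"rz":0,"dx":0,"dy":0,"dz":0,"fingers":0.045}
  ]
}}

```text
time_s: 16.8
position: [0.4894, -0.3599, 0.0246]
tool_rot: [[-0.993, -0.122, 0.001], [-0.122, 0.993, -0.001], [-0.001, -0.001, -1.0]]
ft_force: [-2.6, 1.0, 5.5]
grip_width: 0.0515
gripper_force: 43.3
```

Request:
{"method": "arm_command", "body": {
  "deltas": [
    {"rx":0,"ry":0,"rz":0,"dx":0,"dy":0,"dz":0,"fingers":0.07},
    {"rx":0,"ry":0,"rz":0,"dx":0,"dy":0,"dz":0,"fingers":0.085},
    {"rx":0,"ry":0,"rz":0,"dx":0,"dy":0,"dz":0,"fingers":0.085},
    {"rx":0,"ry":0,"rz":0,"dx":0,"dy":0,"dz":0,"fingers":0.085},
    {"rx":0,"ry":0,"rz":0,"dx":0,"dy":0,"dz":-0.01,"fingers":0.085},
    {"rx":0,"ry":0,"rz":0,"dx":0,"dy":0,"dz":-0.03,"fingers":0.085},
    {"rx":0,"ry":0,"rz":0,"dx":0,"dy":0,"dz":-0.04,"fingers":0.085},
    {"rx":0,"ry":0,"rz":0,"dx":0,"dy":0.04,"dz":-0.03,"fingers":0.085},
    {"rx":0,"ry":0,"rz":0,"dx":0,"dy":0.04,"dz":-0.02,"fingers":0.085},
    {"rx":0,"ry":0,"rz":0,"dx":0,"dy":0.04,"dz":0,"fingers":0.085},
    {"rx":0,"ry":0,"rz":0,"dx":0,"dy":0,"dz":0,"fingers":0.085}
  ]
}}

```text
time_s: 17.9
position: [0.474, -0.2366, 0.155]
tool_rot: [[-0.992, -0.125, 0.001], [-0.125, 0.992, 0.0], [-0.001, 0.0, -1.0]]
ft_force: [-0.8, -0.4, 0.0]
grip_width: 0.0849
gripper_force: 0.0
```

Request:
{"method": "arm_command", "body": {
  "deltas": [
    {"rx":0,"ry":0,"rz":0.143,"dx":0,"dy":0,"dz":0,"fingers":0.06},
    {"rx":0,"ry":0,"rz":0.143,"dx":0,"dy":0,"dz":0,"fingers":0.06},
    {"rx":0,"ry":0,"rz":0.143,"dx":0,"dy":0,"dz":0,"fingers":0.06},
    {"rx":0,"ry":0,"rz":0.143,"dx":0,"dy":0,"dz":0,"fingers":0.06},
    {"rx":0,"ry":0,"rz":0.143,"dx":0,"dy":0,"dz":0,"fingers":0.06},
    {"rx":0,"ry":0,"rz":0.143,"dx":0,"dy":0,"dz":0,"fingers":0.06},
    {"rx":0,"ry":0,"rz":0.143,"dx":0,"dy":0,"dz":0,"fingers":0.06},
    {"rx":0,"ry":0,"rz":0.143,"dx":0,"dy":0,"dz":0,"fingers":0.06},
    {"rx":0,"ry":0,"rz":0.143,"dx":0,"dy":0,"dz":0,"fingers":0.06},
    {"rx":0,"ry":0,"rz":0.143,"dx":0,"dy":0,"dz":0,"fingers":0.06},
    {"rx":0,"ry":0,"rz":0.141,"dx":0,"dy":0,"dz":0,"fingers":0.06},
    {"rx":0,"ry":0,"rz":0,"dx":0,"dy":0,"dz":0,"fingers":0.06}
  ]
}}

```text
time_s: 19.1
position: [0.4747, -0.241, 0.1537]
tool_rot: [[-0.12, 0.993, 0.0], [0.993, 0.12, -0.0], [-0.0, 0.0, -1.0]]
ft_force: [-0.9, 0.1, 0.2]
grip_width: 0.0601
gripper_force: 0.0
```

```bash
python3 - <<'E'
from h import *
plan(.574,-.130,.15,7)
for n in("side","scene"):
  im=env.get_image(n);cv2.imwrite(f"pics/{n}7.png",im["color"])
  for q,z in(("spray_can",.003),("screw_box",.003),("level",.008),("grey_mat",0)):
    t=env.tip_of(q,im);print(n,q,[(round(a["p"],2),np.round(toplane(im,a["location"],z),4)) for a in t[:1]])
cv2.imwrite("pics/s7c.png",cv2.resize(cv2.imread("pics/side7.png")[95:375,140:430],None,fx=2,fy=2))
E
```

```text
t 19.1 pos [ 0.4747 -0.241   0.1537] yaw 6.9 tilt [ 0. -0.] q [-40.  24.  84.  -0.  71. -47.] w 0.0601 gf 0.0 ft [-0.9  0.1  0.2]
rz -0.0017 dxyz [0.0981 0.1121 0.0037] n 4.0
side spray_can [(0.94, array([ 0.4626, -0.4749,  0.003 ]))]
side screw_box [(0.76, array([ 0.4943, -0.3583,  0.003 ]))]
side level [(0.76, array([ 0.5792, -0.1308,  0.008 ]))]
side grey_mat [(0.74, array([ 0.4941, -0.4212,  0.    ]))]
scene spray_can [(0.62, array([ 0.4842, -0.4762,  0.003 ]))]
scene screw_box [(0.57, array([ 0.4809, -0.3501,  0.003 ]))]
scene level [(0.86, array([ 0.5764, -0.128 ,  0.008 ]))]
scene grey_mat [(0.67, array([ 0.5001, -0.4153,  0.    ]))]
```

View pics/s7c.png

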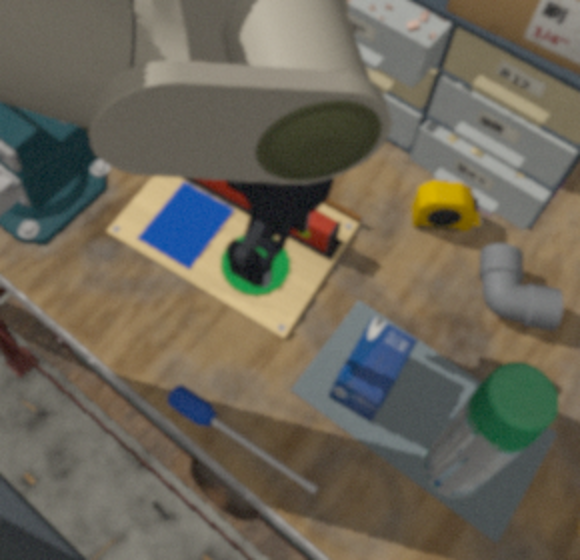

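The side view shows the can and box both upright on the mat. Now I'll go over the level.

Request:
{"method": "arm_command", "body": {
  "deltas": [
    {"rx":0,"ry":0,"rz":0,"dx":0.0245,"dy":0.0285,"dz":0,"fingers":0.05},
    {"rx":0,"ry":0,"rz":0,"dx":0.0245,"dy":0.0285,"dz":0,"fingers":0.05},
    {"rx":0,"ry":0,"rz":0,"dx":0.0245,"dy":0.0285,"dz":0,"fingers":0.05},
    {"rx":0,"ry":0,"rz":0,"dx":0.0245,"dy":0.0285,"dz":0,"fingers":0.05},
    {"rx":0,"ry":0,"rz":0,"dx":0,"dy":0,"dz":0.02,"fingers":0.05},
    {"rx":0,"ry":0,"rz":0,"dx":0,"dy":0,"dz":0,"fingers":0.05},
    {"rx":0,"ry":0,"rz":0,"dx":0,"dy":0,"dz":0,"fingers":0.05}
  ]
}}

```text
time_s: 20.3
position: [0.5756, -0.1297, 0.1334]
tool_rot: [[-0.122, 0.993, -0.001], [0.993, 0.122, 0.0], [0.0, -0.001, -1.0]]
ft_force: [-0.6, -0.2, -0.7]
grip_width: 0.05
gripper_force: 0.0
```

```bash
python3 - <<'E'
from h import *
plan(.576,-.130,.02,7)
im=env.get_image("wrist");cv2.imwrite("pics/w8.png",im["color"])
print([np.round(proj(im,[.576+a*.9925-b*.122,-.13+a*.122+b*.9925,.053],True)) for a in(-.012,.012) for b in(-.115,0,.115)])
E
```

```text
t 20.3 pos [ 0.5756 -0.1297  0.1334] yaw 6.98 tilt [-0.001  0.   ] q [-24.  31.  76.  -0.  73. -31.] w 0.05 gf 0.0 ft [-0.6 -0.2 -0.7]
rz -0.0003 dxyz [-0.0004  0.0004  0.1134] n 3.0
[array([246., 314.]), array([243., 197.]), array([242.,  47.]), array([272., 314.]), array([274., 197.]), array([275.,  47.])]
```

View pics/w8.png

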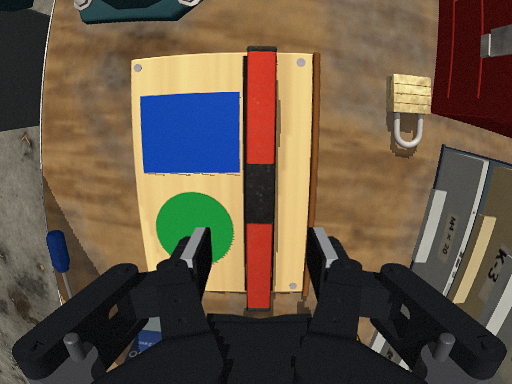

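The level spans columns 246–276 and rows 47–310, against a prediction of 243–274 and 47–314. It is centred, so I'll descend and grip.

Request:
{"method": "arm_command", "body": {
  "deltas": [
    {"rx":0,"ry":0,"rz":0,"dx":0,"dy":0.001,"dz":0.03,"fingers":0.05},
    {"rx":0,"ry":0,"rz":0,"dx":0,"dy":0,"dz":0.03,"fingers":0.05},
    {"rx":0,"ry":0,"rz":0,"dx":0,"dy":0,"dz":0.025,"fingers":0.05},
    {"rx":0,"ry":0,"rz":0,"dx":0,"dy":0,"dz":0.018,"fingers":0.05},
    {"rx":0,"ry":0,"rz":0,"dx":0,"dy":0,"dz":0.01,"fingers":0.05},
    {"rx":0,"ry":0,"rz":0,"dx":0,"dy":0,"dz":0,"fingers":0.05},
    {"rx":0,"ry":0,"rz":0,"dx":0,"dy":0,"dz":0,"fingers":0.018},
    {"rx":0,"ry":0,"rz":0,"dx":0,"dy":0,"dz":0,"fingers":0.018},
    {"rx":0,"ry":0,"rz":0,"dx":0,"dy":0,"dz":0,"fingers":0.018},
    {"rx":0,"ry":0,"rz":0,"dx":0,"dy":0,"dz":0,"fingers":0.018},
    {"rx":0,"ry":0,"rz":0,"dx":0,"dy":0,"dz":0,"fingers":0.018},
    {"rx":0,"ry":0,"rz":0,"dx":0,"dy":0,"dz":0,"fingers":0.018}
  ]
}}

```text
time_s: 21.55
position: [0.5773, -0.1296, 0.0217]
tool_rot: [[-0.122, 0.993, 0.002], [0.993, 0.122, -0.001], [-0.001, 0.002, -1.0]]
ft_force: [-2.0, -1.1, 7.1]
grip_width: 0.0213
gripper_force: 40.8
```

Request:
{"method": "arm_command", "body": {
  "deltas": [
    {"rx":0,"ry":0,"rz":0,"dx":0,"dy":0,"dz":-0.01,"fingers":0.018},
    {"rx":0,"ry":0,"rz":0,"dx":0,"dy":0,"dz":-0.03,"fingers":0.018},
    {"rx":0,"ry":0,"rz":0,"dx":0,"dy":0,"dz":-0.04,"fingers":0.018},
    {"rx":0,"ry":0,"rz":0,"dx":0,"dy":0,"dz":-0.02,"fingers":0.018},
    {"rx":0,"ry":0,"rz":0,"dx":0,"dy":0,"dz":0,"fingers":0.018}
  ],
  "squeeze": 60
}}

```text
time_s: 22.05
position: [0.578, -0.1296, 0.1236]
tool_rot: [[-0.122, 0.993, 0.006], [0.993, 0.122, -0.002], [-0.003, 0.005, -1.0]]
ft_force: [0.5, -0.1, -2.0]
grip_width: 0.0214
gripper_force: 59.5
```

```bash
python3 - <<'E'
from h import *
plan(.608,.161,.12,5)
im=env.get_image("wrist");cv2.imwrite("pics/w9.png",im["color"])
for q,z in(("order_pad",.0),("level",.1)):
    t=env.tip_of(q,im);print(q,[(round(a["p"],2),np.round(toplane(im,a["location"],z,True),4)) for a in t[:1]])
E
```

```text
t 22.1 pos [ 0.578  -0.1296  0.1236] yaw 7.0 tilt [ 0.006 -0.002] q [-24.  31.  77.   0.  71. -31.] w 0.0214 gf 59.5 ft [ 0.5 -0.1 -2. ]
rz 0.0349 dxyz [0.2869 0.0552 0.0036] n 7.0
order_pad []
level [(0.89, array([ 0.578 , -0.1312,  0.1   ]))]
```

View pics/w9.png

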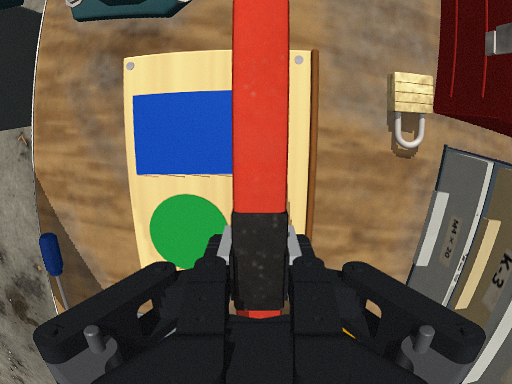

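The level is held squarely at mid-length. Now I'll carry it to the pad, moving out in x first to clear the vice.

Request:
{"method": "arm_command", "body": {
  "deltas": [
    {"rx":0,"ry":0,"rz":0.035,"dx":0,"dy":0,"dz":0,"fingers":0.018},
    {"rx":0,"ry":0,"rz":0,"dx":0.015,"dy":0.02,"dz":0,"fingers":0.018},
    {"rx":0,"ry":0,"rz":0,"dx":0.03,"dy":0.02,"dz":0,"fingers":0.018},
    {"rx":0,"ry":0,"rz":0,"dx":0.04,"dy":0.0155,"dz":0,"fingers":0.018},
    {"rx":0,"ry":0,"rz":0,"dx":0.04,"dy":0,"dz":0,"fingers":0.018},
    {"rx":0,"ry":0,"rz":0,"dx":0.04,"dy":0,"dz":0,"fingers":0.018},
    {"rx":0,"ry":0,"rz":0,"dx":0.04,"dy":0,"dz":0,"fingers":0.018},
    {"rx":0,"ry":0,"rz":0,"dx":0.04,"dy":0,"dz":0,"fingers":0.018},
    {"rx":0,"ry":0,"rz":0,"dx":0.028,"dy":0,"dz":0,"fingers":0.018},
    {"rx":0,"ry":0,"rz":0,"dx":0.015,"dy":0,"dz":0,"fingers":0.018},
    {"rx":0,"ry":0,"rz":0,"dx":0,"dy":0,"dz":0,"fingers":0.018},
    {"rx":0,"ry":0,"rz":0,"dx":0,"dy":0,"dz":0,"fingers":0.018}
  ]
}}

```text
time_s: 23.4
position: [0.607, 0.1616, 0.1195]
tool_rot: [[-0.087, 0.996, -0.001], [0.996, 0.087, -0.001], [-0.0, -0.001, -1.0]]
ft_force: [-0.3, -0.1, -2.8]
grip_width: 0.0214
gripper_force: 59.6
```

```bash
python3 - <<'E'
from h import *
plan(.608,.162,.0257,5)
for n in("side","scene","wrist"):
  im=env.get_image(n);
  for q,z in(("order_pad",.0),("level",.108)):
    t=env.tip_of(q,im);print(n,q,[(round(a["p"],2),np.round(toplane(im,a["location"],z,n=="wrist"),4)) for a in t[:1]])
  cv2.imwrite(f"pics/{n}10.png",im["color"])
E
```

```text
t 23.4 pos [0.607  0.1616 0.1195] yaw 4.97 tilt [-0.001 -0.001] q [ 4. 35. 71. -0. 74. -1.] w 0.0214 gf 59.6 ft [-0.3 -0.1 -2.8]
rz -0.0006 dxyz [0.0003 0.001  0.0938] n 3.0
side order_pad [(0.65, array([0.6175, 0.1643, 0.    ]))]
side level [(0.85, array([0.6047, 0.1602, 0.108 ]))]
scene order_pad []
scene level [(0.35, array([ 0.4521, -0.3347,  0.108 ]))]
wrist order_pad []
wrist level [(0.77, array([0.6075, 0.1627, 0.108 ]))]
```

View pics/wrist10.png

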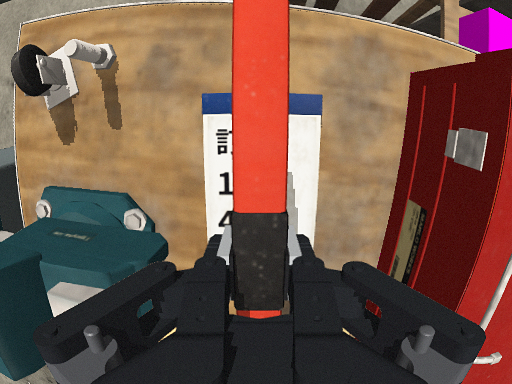

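```bash
python3 - <<'E'
from h import *
im=env.get_image("wrist")
c=[toplane(im,p,.012,True) for p in((202,94),(322,94))];print(np.round(c,4)); print(np.round((c[0]+c[1])/2-.08*np.array([-.0872,.9962,0]),4))
E
```

```text
[[0.5532 0.2391 0.012 ]
 [0.6538 0.248  0.012 ]]
[0.6105 0.1639 0.012 ]
```

Request:
{"method": "arm_command", "body": {
  "deltas": [
    {"rx":0,"ry":0,"rz":0,"dx":0.0015,"dy":0.002,"dz":0.02,"fingers":0.018},
    {"rx":0,"ry":0,"rz":0,"dx":0,"dy":0,"dz":0.03,"fingers":0.018},
    {"rx":0,"ry":0,"rz":0,"dx":0,"dy":0,"dz":0.025,"fingers":0.018},
    {"rx":0,"ry":0,"rz":0,"dx":0,"dy":0,"dz":0.01,"fingers":0.018},
    {"rx":0,"ry":0,"rz":0,"dx":0,"dy":0,"dz":0.004,"fingers":0.018},
    {"rx":0,"ry":0,"rz":0,"dx":0,"dy":0,"dz":0.002,"fingers":0.018},
    {"rx":0,"ry":0,"rz":0,"dx":0,"dy":0,"dz":0.001,"fingers":0.018},
    {"rx":0,"ry":0,"rz":0,"dx":0,"dy":0,"dz":0,"fingers":0.018}
  ]
}}

```text
time_s: 24.7
position: [0.6094, 0.1642, 0.0292]
tool_rot: [[-0.087, 0.996, 0.002], [0.996, 0.087, 0.0], [-0.0, 0.002, -1.0]]
ft_force: [-0.1, -0.5, -3.1]
grip_width: 0.0215
gripper_force: 59.5
```

Request:
{"method": "arm_command", "body": {
  "deltas": [
    {"rx":0,"ry":0,"rz":0,"dx":0,"dy":0,"dz":0.001,"fingers":0.018},
    {"rx":0,"ry":0,"rz":0,"dx":0,"dy":0,"dz":0.001,"fingers":0.018},
    {"rx":0,"ry":0,"rz":0,"dx":0,"dy":0,"dz":0.001,"fingers":0.018},
    {"rx":0,"ry":0,"rz":0,"dx":0,"dy":0,"dz":0,"fingers":0.018}
  ]
}}

```text
time_s: 25.1
position: [0.609, 0.1641, 0.026]
tool_rot: [[-0.087, 0.996, 0.001], [0.996, 0.087, -0.0], [-0.0, 0.001, -1.0]]
ft_force: [-1.8, 0.0, 2.8]
grip_width: 0.021
gripper_force: 60.2
```

Request:
{"method": "arm_command", "body": {
  "deltas": [
    {"rx":0,"ry":0,"rz":0,"dx":0,"dy":0,"dz":0,"fingers":0.035},
    {"rx":0,"ry":0,"rz":0,"dx":0,"dy":0,"dz":0,"fingers":0.05},
    {"rx":0,"ry":0,"rz":0,"dx":0,"dy":0,"dz":0,"fingers":0.05},
    {"rx":0,"ry":0,"rz":0,"dx":0,"dy":0,"dz":0,"fingers":0.05},
    {"rx":0,"ry":0,"rz":0,"dx":0,"dy":0,"dz":-0.01,"fingers":0.05},
    {"rx":0,"ry":0,"rz":0,"dx":0,"dy":0,"dz":-0.03,"fingers":0.05},
    {"rx":0,"ry":0,"rz":0,"dx":0,"dy":0,"dz":-0.05,"fingers":0.05},
    {"rx":0,"ry":0,"rz":0,"dx":0,"dy":0,"dz":-0.05,"fingers":0.05},
    {"rx":0,"ry":0,"rz":0,"dx":0,"dy":0,"dz":-0.04,"fingers":0.05},
    {"rx":0,"ry":0,"rz":0,"dx":0,"dy":0,"dz":-0.03,"fingers":0.05},
    {"rx":0,"ry":0,"rz":0,"dx":0,"dy":0,"dz":-0.03,"fingers":0.05},
    {"rx":0,"ry":0,"rz":0,"dx":0,"dy":0,"dz":0,"fingers":0.05}
  ]
}}

```text
time_s: 26.3
position: [0.6098, 0.1643, 0.2708]
tool_rot: [[-0.087, 0.996, 0.009], [0.996, 0.087, 0.001], [-0.0, 0.009, -1.0]]
ft_force: [-0.3, -0.4, 0.3]
grip_width: 0.0498
gripper_force: 0.0
```

```bash
python3 - <<'E'
from h import *
plan(.469,-.40,.31,5)
im=env.get_image("wrist");cv2.imwrite("pics/w11.png",im["color"])
t=env.tip_of("level",im);print([(round(a["p"],2),np.round(toplane(im,a["location"],.012,True),4)) for a in t[:1]])
a=np.radians(5)
print([np.round(proj(im,[.6095-b*np.sin(a)+c*np.cos(a),.163+b*np.cos(a)+c*np.sin(a),.057],True)) for b in(-.115,.115) for c in(-.012,.012)])
E
```

```text
t 26.3 pos [0.6098 0.1643 0.2708] yaw 4.99 tilt [0.009 0.001] q [ 4. 29. 56. -0. 94. -1.] w 0.0498 gf 0.0 ft [-0.3 -0.4  0.3]
rz -0.0001 dxyz [-0.5498 -0.1895 -0.0392] n 13.0
[(0.91, array([0.6067, 0.1647, 0.012 ]))]
[array([248., 251.]), array([266., 251.]), array([246.,  71.]), array([266.,  71.])]
```

View pics/w11.png

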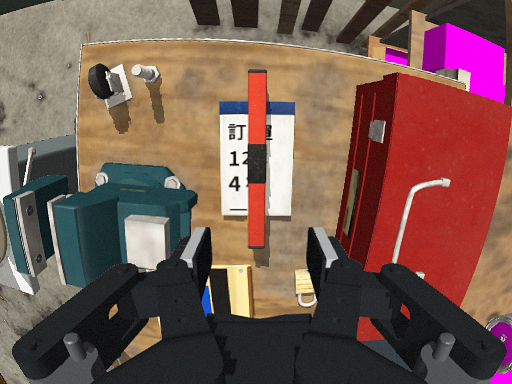

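The level stands centred, overhanging the pad about 31 px at both ends and middle to middle at column 258. Next is the box, while the disc side is still free, then the can.

Request:
{"method": "arm_command", "body": {
  "deltas": [
    {"rx":0,"ry":0,"rz":0,"dx":-0.02,"dy":-0.007,"dz":-0.01,"fingers":0.085},
    {"rx":0,"ry":0,"rz":0,"dx":-0.04,"dy":-0.014,"dz":-0.01,"fingers":0.085},
    {"rx":0,"ry":0,"rz":0,"dx":-0.04,"dy":-0.014,"dz":-0.01,"fingers":0.085},
    {"rx":0,"ry":0,"rz":0,"dx":-0.04,"dy":-0.014,"dz":-0.005,"fingers":0.085},
    {"rx":0,"ry":0,"rz":0,"dx":-0.04,"dy":-0.014,"dz":0,"fingers":0.085},
    {"rx":0,"ry":0,"rz":0,"dx":-0.04,"dy":-0.014,"dz":0,"fingers":0.085},
    {"rx":0,"ry":0,"rz":0,"dx":-0.04,"dy":-0.014,"dz":0,"fingers":0.085},
    {"rx":0,"ry":0,"rz":0,"dx":-0.04,"dy":-0.014,"dz":0,"fingers":0.085},
    {"rx":0,"ry":0,"rz":0,"dx":-0.04,"dy":-0.014,"dz":0,"fingers":0.085},
    {"rx":0,"ry":0,"rz":0,"dx":-0.04,"dy":-0.014,"dz":0,"fingers":0.085},
    {"rx":0,"ry":0,"rz":0,"dx":-0.04,"dy":-0.014,"dz":0,"fingers":0.085},
    {"rx":0,"ry":0,"rz":0,"dx":-0.032,"dy":-0.013,"dz":0,"fingers":0.085}
  ]
}}

```text
time_s: 27.6
position: [0.4877, -0.3019, 0.2988]
tool_rot: [[-0.086, 0.996, -0.002], [0.996, 0.086, 0.002], [0.002, -0.002, -1.0]]
ft_force: [0.9, -0.7, -0.1]
grip_width: 0.0849
gripper_force: 0.0
```

Request:
{"method": "arm_command", "body": {
  "deltas": [
    {"rx":0,"ry":0,"rz":-0.146,"dx":0,"dy":0,"dz":0,"fingers":0.085},
    {"rx":0,"ry":0,"rz":-0.146,"dx":0,"dy":0,"dz":0,"fingers":0.085},
    {"rx":0,"ry":0,"rz":-0.146,"dx":0,"dy":0,"dz":0,"fingers":0.085},
    {"rx":0,"ry":0,"rz":-0.146,"dx":0,"dy":0,"dz":0,"fingers":0.085},
    {"rx":0,"ry":0,"rz":-0.146,"dx":0,"dy":0,"dz":0,"fingers":0.085},
    {"rx":0,"ry":0,"rz":-0.146,"dx":0,"dy":0,"dz":0,"fingers":0.085},
    {"rx":0,"ry":0,"rz":-0.146,"dx":0,"dy":0,"dz":0,"fingers":0.085},
    {"rx":0,"ry":0,"rz":-0.146,"dx":0,"dy":0,"dz":0,"fingers":0.085},
    {"rx":0,"ry":0,"rz":-0.146,"dx":0,"dy":0,"dz":0,"fingers":0.085},
    {"rx":0,"ry":0,"rz":-0.146,"dx":0,"dy":0,"dz":0,"fingers":0.085},
    {"rx":0,"ry":0,"rz":-0.146,"dx":0,"dy":0,"dz":0,"fingers":0.085},
    {"rx":0,"ry":0,"rz":0,"dx":0,"dy":0,"dz":0,"fingers":0.085}
  ]
}}

```text
time_s: 28.8
position: [0.4885, -0.2998, 0.2991]
tool_rot: [[-0.992, -0.123, -0.002], [-0.123, 0.992, 0.002], [0.002, 0.002, -1.0]]
ft_force: [-0.3, -0.5, -0.3]
grip_width: 0.0846
gripper_force: 0.0
```

```bash
python3 - <<'E'
from h import *
plan(.4895,-.360,.0265,97)
im=env.get_image("wrist");cv2.imwrite("pics/w12.png",im["color"])
for q,z in(("spray_can",.003),("screw_box",.003),("grey_mat",0),("green_disc",.006),("blue_plate",.006)):
    t=env.tip_of(q,im);print(q,[(round(a["p"],2),np.round(toplane(im,a["location"],z,True),4)) for a in t[:1]])
E
```

```text
t 28.8 pos [ 0.4885 -0.2998  0.2991] yaw 97.07 tilt [-0.002  0.002] q [ -43.   22.   63.    0.   95. -140.] w 0.0846 gf 0.0 ft [-0.3 -0.5 -0.3]
rz 0.0013 dxyz [ 0.0064 -0.0599  0.2726] n 7.0
spray_can [(0.58, array([ 0.4676, -0.477 ,  0.003 ]))]
screw_box []
grey_mat [(0.57, array([ 0.5047, -0.4219,  0.    ]))]
green_disc [(0.66, array([ 0.5211, -0.1832,  0.006 ]))]
blue_plate [(0.8, array([ 0.5012, -0.0929,  0.006 ]))]
```

Request:
{"method": "arm_command", "body": {
  "deltas": [
    {"rx":0,"ry":0,"rz":0,"dx":0.003,"dy":-0.03,"dz":0.01,"fingers":0.085},
    {"rx":0,"ry":0,"rz":0,"dx":0.0034,"dy":-0.03,"dz":0.02,"fingers":0.085},
    {"rx":0,"ry":0,"rz":0,"dx":0,"dy":0,"dz":0.04,"fingers":0.085},
    {"rx":0,"ry":0,"rz":0,"dx":0,"dy":0,"dz":0.045,"fingers":0.085},
    {"rx":0,"ry":0,"rz":0,"dx":0,"dy":0,"dz":0.045,"fingers":0.085},
    {"rx":0,"ry":0,"rz":0,"dx":0,"dy":0,"dz":0.04,"fingers":0.085},
    {"rx":0,"ry":0,"rz":0,"dx":0,"dy":0,"dz":0.035,"fingers":0.085},
    {"rx":0,"ry":0,"rz":0,"dx":0,"dy":0,"dz":0.025,"fingers":0.085},
    {"rx":0,"ry":0,"rz":0,"dx":0,"dy":0,"dz":0.0125,"fingers":0.085},
    {"rx":0,"ry":0,"rz":0,"dx":0,"dy":0,"dz":0,"fingers":0.085}
  ]
}}

```text
time_s: 30.1
position: [0.4894, -0.36, 0.0266]
tool_rot: [[-0.993, -0.121, -0.002], [-0.121, 0.993, 0.002], [0.002, 0.002, -1.0]]
ft_force: [0.3, -0.4, -0.5]
grip_width: 0.0847
gripper_force: 0.0
```

Request:
{"method": "arm_command", "body": {
  "deltas": [
    {"rx":0,"ry":0,"rz":0,"dx":0,"dy":0,"dz":0,"fingers":0.045},
    {"rx":0,"ry":0,"rz":0,"dx":0,"dy":0,"dz":0,"fingers":0.045},
    {"rx":0,"ry":0,"rz":0,"dx":0,"dy":0,"dz":0,"fingers":0.045},
    {"rx":0,"ry":0,"rz":0,"dx":0,"dy":0,"dz":0,"fingers":0.045},
    {"rx":0,"ry":0,"rz":0,"dx":0,"dy":0,"dz":0,"fingers":0.045},
    {"rx":0,"ry":0,"rz":0,"dx":0,"dy":0,"dz":0,"fingers":0.045},
    {"rx":0,"ry":0,"rz":0,"dx":0,"dy":0,"dz":0,"fingers":0.045},
    {"rx":0,"ry":0,"rz":0,"dx":0,"dy":0,"dz":0,"fingers":0.045}
  ],
  "squeeze": 40
}}

```text
time_s: 30.9
position: [0.4904, -0.3609, 0.0295]
tool_rot: [[-0.993, -0.122, 0.002], [-0.122, 0.993, -0.002], [-0.002, -0.002, -1.0]]
ft_force: [-0.7, 0.0, 6.0]
grip_width: 0.0514
gripper_force: 43.4
```

```bash
python3 - <<'E'
from h import *
plan(.506,-.0915,.10,97)
E
```

```text
t 30.9 pos [ 0.4904 -0.3609  0.0295] yaw 97.0 tilt [ 0.002 -0.002] q [ -47.   39.   80.    0.   61. -144.] w 0.0514 gf 43.4 ft [-0.7  0.   6. ]
rz -0.0 dxyz [-0.0484  0.2655 -0.0705] n 7.0
```

Request:
{"method": "arm_command", "body": {
  "deltas": [
    {"rx":0,"ry":0,"rz":0,"dx":0,"dy":0,"dz":-0.015,"fingers":0.045},
    {"rx":0,"ry":0,"rz":0,"dx":0,"dy":0,"dz":-0.03,"fingers":0.045},
    {"rx":0,"ry":0,"rz":0,"dx":0,"dy":0,"dz":-0.03,"fingers":0.045},
    {"rx":0,"ry":0,"rz":0,"dx":-0.004,"dy":0.0225,"dz":0,"fingers":0.045},
    {"rx":0,"ry":0,"rz":0,"dx":-0.007,"dy":0.038,"dz":0,"fingers":0.045},
    {"rx":0,"ry":0,"rz":0,"dx":-0.008,"dy":0.044,"dz":0,"fingers":0.045},
    {"rx":0,"ry":0,"rz":0,"dx":-0.008,"dy":0.044,"dz":0,"fingers":0.045},
    {"rx":0,"ry":0,"rz":0,"dx":-0.008,"dy":0.044,"dz":0,"fingers":0.045},
    {"rx":0,"ry":0,"rz":0,"dx":-0.008,"dy":0.044,"dz":0,"fingers":0.045},
    {"rx":0,"ry":0,"rz":0,"dx":-0.0055,"dy":0.029,"dz":0,"fingers":0.045},
    {"rx":0,"ry":0,"rz":0,"dx":0,"dy":0,"dz":0.015,"fingers":0.045},
    {"rx":0,"ry":0,"rz":0,"dx":0,"dy":0,"dz":0,"fingers":0.045}
  ]
}}

```text
time_s: 32.1
position: [0.5048, -0.0899, 0.0871]
tool_rot: [[-0.992, -0.123, -0.002], [-0.123, 0.992, 0.001], [0.002, 0.001, -1.0]]
ft_force: [0.6, 0.5, -1.4]
grip_width: 0.0514
gripper_force: 42.5
```

```bash
python3 - <<'E'
from h import *
plan(.5065,-.0915,.038,97)
im=env.get_image("wrist");cv2.imwrite("pics/w13.png",im["color"])
h=cv2.cvtColor(im["color"],cv2.COLOR_BGR2HSV);m=cv2.inRange(h,(50,110,40),(90,255,255))
m=cv2.morphologyEx(m,cv2.MORPH_OPEN,np.ones((5,5)));k,l,st,c=cv2.connectedComponentsWithStats(m)
for i in range(1,k):
  if st[i,4]>300: print(st[i],np.round(toplane(im,c[i],.008,True),4))
for q,z in(("green_disc",.006),("blue_plate",.006),("screw_box",.055)):
    t=env.tip_of(q,im);print(q,[(round(a["p"],2),np.round(toplane(im,a["location"],z,True),4)) for a in t[:1]])
E
```

```text
t 32.1 pos [ 0.5048 -0.0899  0.0871] yaw 97.09 tilt [-0.002  0.001] q [ -23.   27.   92.   -0.   60. -120.] w 0.0514 gf 42.5 ft [ 0.6  0.5 -1.4]
rz 0.0016 dxyz [-0.0014 -0.0018  0.0491] n 2.0
[ 101  150   87   92 6306] [ 0.515  -0.1839  0.008 ]
green_disc [(0.98, array([ 0.5182, -0.1856,  0.006 ]))]
blue_plate [(0.36, array([0.6122, 0.1707, 0.006 ]))]
screw_box [(0.85, array([ 0.5064, -0.0892,  0.055 ]))]
```

View pics/w13.png

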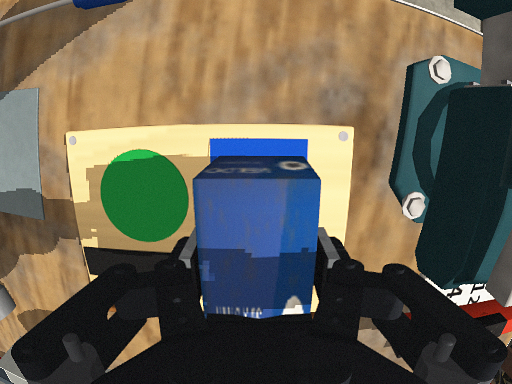

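Box and plate are aligned (midlines at columns 257 and 259). I'll lower it.

Request:
{"method": "arm_command", "body": {
  "deltas": [
    {"rx":0,"ry":0,"rz":0,"dx":-0.001,"dy":-0.001,"dz":0.02,"fingers":0.045},
    {"rx":0,"ry":0,"rz":0,"dx":0,"dy":0,"dz":0.018,"fingers":0.045},
    {"rx":0,"ry":0,"rz":0,"dx":0,"dy":0,"dz":0.009,"fingers":0.045},
    {"rx":0,"ry":0,"rz":0,"dx":0,"dy":0,"dz":0.002,"fingers":0.045},
    {"rx":0,"ry":0,"rz":0,"dx":0,"dy":0,"dz":0.001,"fingers":0.045},
    {"rx":0,"ry":0,"rz":0,"dx":0,"dy":0,"dz":0,"fingers":0.045}
  ]
}}

```text
time_s: 32.9
position: [0.507, -0.0921, 0.0384]
tool_rot: [[-0.993, -0.122, 0.001], [-0.122, 0.993, -0.0], [-0.001, -0.001, -1.0]]
ft_force: [1.2, -0.3, -1.8]
grip_width: 0.0516
gripper_force: 42.6
```

Request:
{"method": "arm_command", "body": {
  "deltas": [
    {"rx":0,"ry":0,"rz":0,"dx":0,"dy":0,"dz":0.001,"fingers":0.045},
    {"rx":0,"ry":0,"rz":0,"dx":0,"dy":0,"dz":0.001,"fingers":0.045},
    {"rx":0,"ry":0,"rz":0,"dx":0,"dy":0,"dz":0,"fingers":0.045}
  ]
}}

```text
time_s: 33.2
position: [0.5067, -0.0918, 0.0359]
tool_rot: [[-0.993, -0.122, 0.0], [-0.122, 0.993, -0.0], [-0.0, -0.0, -1.0]]
ft_force: [-0.0, -0.7, -2.1]
grip_width: 0.0514
gripper_force: 42.6
```

Request:
{"method": "arm_command", "body": {
  "deltas": [
    {"rx":0,"ry":0,"rz":0,"dx":0,"dy":0,"dz":0.001,"fingers":0.045},
    {"rx":0,"ry":0,"rz":0,"dx":0,"dy":0,"dz":0.001,"fingers":0.045},
    {"rx":0,"ry":0,"rz":0,"dx":0,"dy":0,"dz":0,"fingers":0.045}
  ]
}}

```text
time_s: 33.5
position: [0.5067, -0.0918, 0.0345]
tool_rot: [[-0.993, -0.122, 0.001], [-0.122, 0.993, -0.0], [-0.0, -0.0, -1.0]]
ft_force: [-2.0, 0.5, 5.9]
grip_width: 0.0515
gripper_force: 43.4
```

Request:
{"method": "arm_command", "body": {
  "deltas": [
    {"rx":0,"ry":0,"rz":0,"dx":0,"dy":0,"dz":0,"fingers":0.07},
    {"rx":0,"ry":0,"rz":0,"dx":0,"dy":0,"dz":0,"fingers":0.085},
    {"rx":0,"ry":0,"rz":0,"dx":0,"dy":0,"dz":0,"fingers":0.085},
    {"rx":0,"ry":0,"rz":0,"dx":0,"dy":0,"dz":0,"fingers":0.085},
    {"rx":0,"ry":0,"rz":0,"dx":0,"dy":0,"dz":-0.01,"fingers":0.085},
    {"rx":0,"ry":0,"rz":0,"dx":0,"dy":0,"dz":-0.03,"fingers":0.085},
    {"rx":0,"ry":0,"rz":0,"dx":0,"dy":0,"dz":-0.05,"fingers":0.085},
    {"rx":0,"ry":0,"rz":0,"dx":0,"dy":0,"dz":-0.05,"fingers":0.085},
    {"rx":0,"ry":0,"rz":0,"dx":0,"dy":0,"dz":-0.05,"fingers":0.085},
    {"rx":0,"ry":0,"rz":0,"dx":0,"dy":0,"dz":-0.05,"fingers":0.085},
    {"rx":0,"ry":0,"rz":0,"dx":0,"dy":0,"dz":-0.035,"fingers":0.085},
    {"rx":0,"ry":0,"rz":0,"dx":0,"dy":0,"dz":0,"fingers":0.085}
  ]
}}

```text
time_s: 34.7
position: [0.5076, -0.0921, 0.3146]
tool_rot: [[-0.992, -0.122, 0.01], [-0.122, 0.993, -0.004], [-0.009, -0.005, -1.0]]
ft_force: [-0.7, -0.8, -0.2]
grip_width: 0.0849
gripper_force: 0.0
```

```bash
python3 - <<'E'
from h import *
plan(.469,-.4745,.31,97)
im=env.get_image("wrist");cv2.imwrite("pics/w14.png",im["color"])
cv2.imwrite("pics/w14c.png",cv2.resize(im["color"][100:260,140:400],None,fx=3,fy=3,interpolation=cv2.INTER_CUBIC))
h=cv2.cvtColor(im["color"],cv2.COLOR_BGR2HSV);m=cv2.inRange(h,(50,110,40),(90,255,255))
m=cv2.morphologyEx(m,cv2.MORPH_OPEN,np.ones((5,5)));k,l,st,c=cv2.connectedComponentsWithStats(m)
for i in range(1,k):
  if st[i,4]>300: print(st[i],np.round(toplane(im,c[i],.008,True),4))
for q,z in(("green_disc",.006),("blue_plate",.006),("screw_box",.008),("spray_can",.003)):
    t=env.tip_of(q,im);print(q,[(round(a["p"],2),np.round(toplane(im,a["location"],z,True),4)) for a in t[:1]])
E
```

```text
t 34.7 pos [ 0.5076 -0.0921  0.3146] yaw 97.01 tilt [ 0.01  -0.004] q [ -23.   15.   70.    0.   94. -120.] w 0.0849 gf 0.0 ft [-0.7 -0.8 -0.2]
rz 0.0002 dxyz [ 0.0849 -0.3748  0.0046] n 9.0
[ 175  127   50   50 1972] [ 0.5163 -0.1854  0.008 ]
green_disc [(0.67, array([ 0.519 , -0.1893,  0.006 ]))]
blue_plate []
screw_box [(0.55, array([ 0.5072, -0.0932,  0.008 ]))]
spray_can [(0.74, array([ 0.4708, -0.4763,  0.003 ]))]
```

View pics/w14c.png

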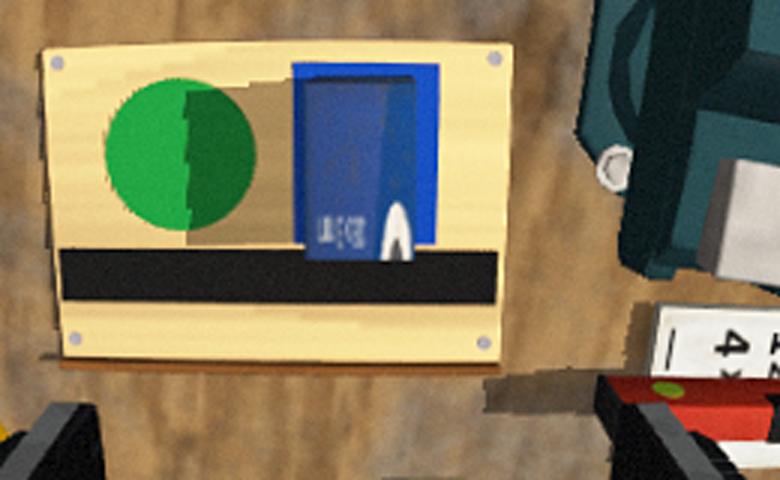

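The box sits on the plate, within about 2–3 mm of its centre. Now the can.

Request:
{"method": "arm_command", "body": {
  "deltas": [
    {"rx":0,"ry":0,"rz":0,"dx":0.0065,"dy":-0.029,"dz":0,"fingers":0.085},
    {"rx":0,"ry":0,"rz":0,"dx":0.0095,"dy":-0.042,"dz":0,"fingers":0.085},
    {"rx":0,"ry":0,"rz":0,"dx":0.0095,"dy":-0.042,"dz":0,"fingers":0.085},
    {"rx":0,"ry":0,"rz":0,"dx":0.0095,"dy":-0.042,"dz":0,"fingers":0.085},
    {"rx":0,"ry":0,"rz":0,"dx":0.0095,"dy":-0.042,"dz":0,"fingers":0.085},
    {"rx":0,"ry":0,"rz":0,"dx":0.0095,"dy":-0.042,"dz":0,"fingers":0.085},
    {"rx":0,"ry":0,"rz":0,"dx":0.0095,"dy":-0.042,"dz":0,"fingers":0.085},
    {"rx":0,"ry":0,"rz":0,"dx":0.0095,"dy":-0.042,"dz":0,"fingers":0.085},
    {"rx":0,"ry":0,"rz":0,"dx":0.0075,"dy":-0.032,"dz":0,"fingers":0.085},
    {"rx":0,"ry":0,"rz":0,"dx":0.0045,"dy":-0.02,"dz":0,"fingers":0.085},
    {"rx":0,"ry":0,"rz":0,"dx":0,"dy":0,"dz":0,"fingers":0.085}
  ]
}}

```text
time_s: 36.05
position: [0.467, -0.4768, 0.3061]
tool_rot: [[-0.993, -0.119, -0.002], [-0.119, 0.993, 0.003], [0.002, 0.003, -1.0]]
ft_force: [-0.3, 0.1, -1.1]
grip_width: 0.085
gripper_force: 0.0
```

```bash
python3 - <<'E'
from h import *
plan(.469,-.4745,.187,97)
E
```

```text
t 36.0 pos [ 0.467  -0.4768  0.3061] yaw 96.84 tilt [-0.002  0.003] q [ -56.   33.   43.   -0.  104. -153.] w 0.085 gf 0.0 ft [-0.3  0.1 -1.1]
rz -0.0029 dxyz [-0.0023  0.002   0.1191] n 3.0
```

Request:
{"method": "arm_command", "body": {
  "deltas": [
    {"rx":0,"ry":0,"rz":0,"dx":0,"dy":0,"dz":0,"fingers":0.085},
    {"rx":0,"ry":0,"rz":0,"dx":0,"dy":0,"dz":0.02,"fingers":0.085},
    {"rx":0,"ry":0,"rz":0,"dx":0,"dy":0,"dz":0.03,"fingers":0.085},
    {"rx":0,"ry":0,"rz":0,"dx":0,"dy":0,"dz":0.03,"fingers":0.085},
    {"rx":0,"ry":0,"rz":0,"dx":0,"dy":0,"dz":0.025,"fingers":0.085},
    {"rx":0,"ry":0,"rz":0,"dx":0,"dy":0,"dz":0.015,"fingers":0.085},
    {"rx":0,"ry":0,"rz":0,"dx":0,"dy":0,"dz":0,"fingers":0.085},
    {"rx":0,"ry":0,"rz":0,"dx":0,"dy":0,"dz":0,"fingers":0.085}
  ]
}}

```text
time_s: 36.85
position: [0.4685, -0.4737, 0.1897]
tool_rot: [[-0.992, -0.123, 0.0], [-0.123, 0.992, -0.001], [-0.0, -0.001, -1.0]]
ft_force: [0.0, 0.7, 0.3]
grip_width: 0.0851
gripper_force: 0.0
```

Request:
{"method": "arm_command", "body": {
  "deltas": [
    {"rx":0,"ry":0,"rz":0,"dx":0,"dy":0,"dz":0,"fingers":0.05},
    {"rx":0,"ry":0,"rz":0,"dx":0,"dy":0,"dz":0,"fingers":0.05},
    {"rx":0,"ry":0,"rz":0,"dx":0,"dy":0,"dz":0,"fingers":0.05},
    {"rx":0,"ry":0,"rz":0,"dx":0,"dy":0,"dz":0,"fingers":0.05},
    {"rx":0,"ry":0,"rz":0,"dx":0,"dy":0,"dz":0,"fingers":0.05},
    {"rx":0,"ry":0,"rz":0,"dx":0,"dy":0,"dz":0,"fingers":0.05},
    {"rx":0,"ry":0,"rz":0,"dx":0,"dy":0,"dz":0,"fingers":0.05}
  ]
}}

```text
time_s: 37.55
position: [0.4683, -0.4747, 0.1902]
tool_rot: [[-0.993, -0.122, 0.001], [-0.122, 0.993, -0.002], [-0.001, -0.002, -1.0]]
ft_force: [0.1, -0.0, 6.3]
grip_width: 0.0553
gripper_force: 42.6
```

Request:
{"method": "arm_command", "body": {
  "deltas": [
    {"rx":0,"ry":0,"rz":0,"dx":0,"dy":0,"dz":-0.01,"fingers":0.05},
    {"rx":0,"ry":0,"rz":0,"dx":0,"dy":0,"dz":-0.02,"fingers":0.05},
    {"rx":0,"ry":0,"rz":0,"dx":0,"dy":0,"dz":-0.03,"fingers":0.05},
    {"rx":0,"ry":0,"rz":0,"dx":0,"dy":0,"dz":0,"fingers":0.05},
    {"rx":0,"ry":0,"rz":0,"dx":0,"dy":0,"dz":0,"fingers":0.05}
  ]
}}

```text
time_s: 38.05
position: [0.4679, -0.4743, 0.2486]
tool_rot: [[-0.993, -0.122, -0.0], [-0.122, 0.993, 0.0], [0.0, 0.0, -1.0]]
ft_force: [0.5, 0.5, -2.9]
grip_width: 0.0555
gripper_force: 43.7
```

```bash
python3 - <<'E'
from h import *
plan(.516,-.186,.245,97)
E
```

```text
t 38.0 pos [ 0.4679 -0.4743  0.2486] yaw 97.0 tilt [-0.  0.] q [ -56.   34.   51.   -0.   95. -153.] w 0.0555 gf 43.7 ft [ 0.5  0.5 -2.9]
rz 0.0 dxyz [-0.0829  0.2803  0.0036] n 7.0
```

Request:
{"method": "arm_command", "body": {
  "deltas": [
    {"rx":0,"ry":0,"rz":0,"dx":-0.005,"dy":0.017,"dz":0,"fingers":0.05},
    {"rx":0,"ry":0,"rz":0,"dx":-0.009,"dy":0.0305,"dz":0,"fingers":0.05},
    {"rx":0,"ry":0,"rz":0,"dx":-0.011,"dy":0.037,"dz":0,"fingers":0.05},
    {"rx":0,"ry":0,"rz":0,"dx":-0.011,"dy":0.037,"dz":0,"fingers":0.05},
    {"rx":0,"ry":0,"rz":0,"dx":-0.011,"dy":0.037,"dz":0,"fingers":0.05},
    {"rx":0,"ry":0,"rz":0,"dx":-0.011,"dy":0.037,"dz":0,"fingers":0.05},
    {"rx":0,"ry":0,"rz":0,"dx":-0.011,"dy":0.037,"dz":0,"fingers":0.05},
    {"rx":0,"ry":0,"rz":0,"dx":-0.009,"dy":0.03,"dz":0,"fingers":0.05},
    {"rx":0,"ry":0,"rz":0,"dx":-0.005,"dy":0.018,"dz":0,"fingers":0.05},
    {"rx":0,"ry":0,"rz":0,"dx":0,"dy":0,"dz":0,"fingers":0.05},
    {"rx":0,"ry":0,"rz":0,"dx":0,"dy":0,"dz":0.02,"fingers":0.05},
    {"rx":0,"ry":0,"rz":0,"dx":0,"dy":0,"dz":0,"fingers":0.05}
  ]
}}

```text
time_s: 39.25
position: [0.5149, -0.1858, 0.2258]
tool_rot: [[-0.993, -0.121, -0.006], [-0.121, 0.993, 0.003], [0.005, 0.004, -1.0]]
ft_force: [-0.3, 1.0, -2.1]
grip_width: 0.0555
gripper_force: 43.7
```

```bash
python3 - <<'E'
from h import *
plan(.516,-.186,.198,97)
E
```

```text
t 39.2 pos [ 0.5149 -0.1858  0.2258] yaw 96.98 tilt [-0.006  0.003] q [ -32.   22.   75.   -0.   83. -129.] w 0.0555 gf 43.7 ft [-0.3  1.  -2.1]
rz -0.0004 dxyz [-0.0011 -0.0004  0.0278] n 1.0
```

Request:
{"method": "arm_command", "body": {
  "deltas": [
    {"rx":0,"ry":0,"rz":0,"dx":-0.0005,"dy":0,"dz":0.012,"fingers":0.05},
    {"rx":0,"ry":0,"rz":0,"dx":0,"dy":0,"dz":0.01,"fingers":0.05},
    {"rx":0,"ry":0,"rz":0,"dx":0,"dy":0,"dz":0.004,"fingers":0.05},
    {"rx":0,"ry":0,"rz":0,"dx":0,"dy":0,"dz":0.002,"fingers":0.05},
    {"rx":0,"ry":0,"rz":0,"dx":0,"dy":0,"dz":0,"fingers":0.05},
    {"rx":0,"ry":0,"rz":0,"dx":0,"dy":0,"dz":0,"fingers":0.05}
  ]
}}

```text
time_s: 39.85
position: [0.5169, -0.1859, 0.2012]
tool_rot: [[-0.993, -0.122, 0.001], [-0.122, 0.993, -0.0], [-0.001, -0.001, -1.0]]
ft_force: [0.8, -0.2, -2.5]
grip_width: 0.0557
gripper_force: 44.0
```

Request:
{"method": "arm_command", "body": {
  "deltas": [
    {"rx":0,"ry":0,"rz":0,"dx":0,"dy":0,"dz":0.001,"fingers":0.05},
    {"rx":0,"ry":0,"rz":0,"dx":0,"dy":0,"dz":0,"fingers":0.05},
    {"rx":0,"ry":0,"rz":0,"dx":0,"dy":0,"dz":0,"fingers":0.05}
  ]
}}

```text
time_s: 40.15
position: [0.5167, -0.1858, 0.1999]
tool_rot: [[-0.993, -0.122, 0.0], [-0.122, 0.993, -0.0], [-0.0, -0.0, -1.0]]
ft_force: [-0.2, 0.1, -2.0]
grip_width: 0.0555
gripper_force: 44.0
```

Request:
{"method": "arm_command", "body": {
  "deltas": [
    {"rx":0,"ry":0,"rz":0,"dx":0,"dy":0,"dz":0.002,"fingers":0.05},
    {"rx":0,"ry":0,"rz":0,"dx":0,"dy":0,"dz":0.001,"fingers":0.05},
    {"rx":0,"ry":0,"rz":0,"dx":0,"dy":0,"dz":0.001,"fingers":0.05},
    {"rx":0,"ry":0,"rz":0,"dx":0,"dy":0,"dz":0,"fingers":0.05},
    {"rx":0,"ry":0,"rz":0,"dx":0,"dy":0,"dz":0,"fingers":0.05}
  ]
}}

```text
time_s: 40.65
position: [0.5167, -0.1858, 0.1958]
tool_rot: [[-0.993, -0.122, -0.0], [-0.122, 0.993, 0.0], [0.0, 0.0, -1.0]]
ft_force: [-0.9, 0.1, -3.2]
grip_width: 0.0559
gripper_force: 44.0
```

Request:
{"method": "arm_command", "body": {
  "deltas": [
    {"rx":0,"ry":0,"rz":0,"dx":0,"dy":0,"dz":0.001,"fingers":0.05},
    {"rx":0,"ry":0,"rz":0,"dx":0,"dy":0,"dz":0.001,"fingers":0.05},
    {"rx":0,"ry":0,"rz":0,"dx":0,"dy":0,"dz":0,"fingers":0.05}
  ]
}}

```text
time_s: 40.95
position: [0.5171, -0.1859, 0.1951]
tool_rot: [[-0.993, -0.122, 0.002], [-0.122, 0.993, -0.001], [-0.002, -0.001, -1.0]]
ft_force: [-1.6, 0.1, 7.4]
grip_width: 0.0557
gripper_force: 44.9
```

Contact. Releasing and retreating upward.

Request:
{"method": "arm_command", "body": {
  "deltas": [
    {"rx":0,"ry":0,"rz":0,"dx":0,"dy":0,"dz":0,"fingers":0.07},
    {"rx":0,"ry":0,"rz":0,"dx":0,"dy":0,"dz":0,"fingers":0.085},
    {"rx":0,"ry":0,"rz":0,"dx":0,"dy":0,"dz":0,"fingers":0.085},
    {"rx":0,"ry":0,"rz":0,"dx":0,"dy":0,"dz":0,"fingers":0.085},
    {"rx":0,"ry":0,"rz":0,"dx":0,"dy":0,"dz":-0.01,"fingers":0.085},
    {"rx":0,"ry":0,"rz":0,"dx":0,"dy":0,"dz":-0.03,"fingers":0.085},
    {"rx":0,"ry":0,"rz":0,"dx":0,"dy":0,"dz":-0.04,"fingers":0.085},
    {"rx":0,"ry":0,"rz":0,"dx":0,"dy":0,"dz":-0.04,"fingers":0.085},
    {"rx":0,"ry":0,"rz":0,"dx":0.04,"dy":0,"dz":0,"fingers":0.085},
    {"rx":0,"ry":0,"rz":0,"dx":0.04,"dy":0,"dz":0,"fingers":0.085},
    {"rx":0,"ry":0,"rz":0,"dx":0,"dy":0,"dz":0,"fingers":0.085},
    {"rx":0,"ry":0,"rz":0,"dx":0,"dy":0,"dz":0,"fingers":0.085}
  ]
}}

```text
time_s: 42.15
position: [0.4371, -0.1957, 0.3148]
tool_rot: [[-0.993, -0.121, 0.001], [-0.121, 0.993, -0.001], [-0.001, -0.001, -1.0]]
ft_force: [-0.2, 0.6, 1.4]
grip_width: 0.0853
gripper_force: 0.0
```

```bash
python3 - <<'E'
from h import *
plan(.516,-.186,.198,97)
im=env.get_image("wrist");cv2.imwrite("pics/w15.png",cv2.resize(im["color"][60:300,140:470],None,fx=2.3,fy=2.3,interpolation=cv2.INTER_CUBIC))
for q,z in(("spray_can",.008),("green_disc",.006),("screw_box",.008),("blue_plate",.006),("level",.012),("order_pad",0)):
    t=env.tip_of(q,im);print(q,[(round(a["p"],2),np.round(toplane(im,a["location"],z,True),4)) for a in t[:1]])
E
```

```text
t 42.1 pos [ 0.4371 -0.1957  0.3148] yaw 96.94 tilt [ 0.001 -0.001] q [ -38.   12.   75.    0.   93. -135.] w 0.0853 gf 0.0 ft [-0.2  0.6  1.4]
rz -0.001 dxyz [-0.0795  0.      0.1168] n 4.0
spray_can [(0.84, array([ 0.5198, -0.1837,  0.008 ]))]
green_disc []
screw_box [(0.71, array([ 0.4945, -0.4197,  0.008 ]))]
blue_plate []
level [(0.78, array([0.6109, 0.1634, 0.012 ]))]
order_pad [(0.61, array([0.6072, 0.1548, 0.    ]))]
```

View pics/w15.png

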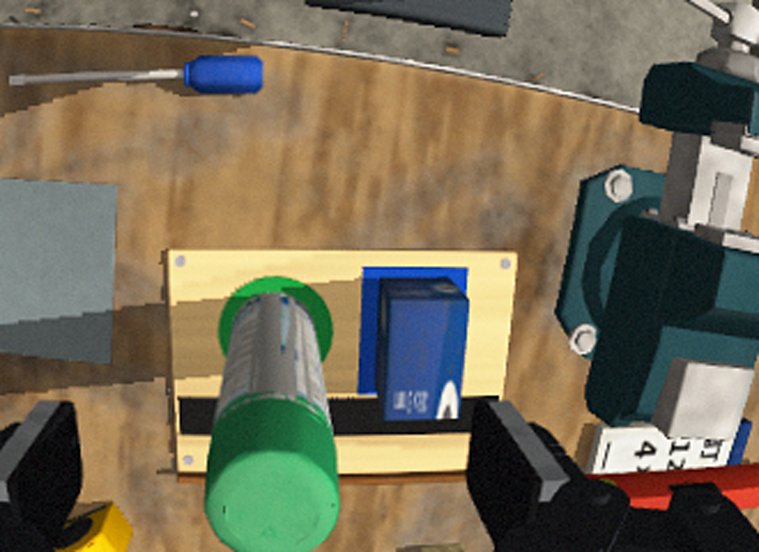

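```bash
python3 - <<'E'
from h import *
s=env.observe();im=dict(env.get_image("wrist"));Rt=np.array(s["tool_rot"]);p=np.array(s["position"])
off=Rt.T@(np.array(im["eye"])-p);RR=Rt.T@np.array(im["orientation"])
def f(n,pts,z,sc,o):
  a=np.array([toplane(im,(x/sc+o[0]-.3,y/sc+o[1]-.3),z,True)[:2] for x,y in pts]);print(n,np.round(a,4).tolist(),np.round(a.mean(0),4))
f("now front-bottom box",[(381,281),(461,279)],.008,2.3,(140,60))
f("now front-top box",[(381,297),(467,297)],.068,2.3,(140,60))
f("now plate front",[(363,268),(467,268)],.008,2.3,(140,60))
R2=np.array([[-.992,-.122,.010],[-.122,.993,-.004],[-.009,-.005,-1]])
im["eye"]=np.array([.5076,-.0921,.3146])+R2@off;im["orientation"]=R2@RR
f("w14 boxtop",[(306,80),(414,78),(413,260),(304,258)],.068,3,(140,100))
f("w14 plate",[(293,63),(438,63),(435,243),(293,243)],.008,3,(140,100))
f("w14 disc",[(180,154)],.008,3,(140,100))
E
```

```text
now front-bottom box [[0.4719, -0.1186], [0.4634, -0.0628]] [ 0.4676 -0.0907]
now front-top box [[0.4681, -0.1285], [0.4616, -0.0758]] [ 0.4649 -0.1021]
now plate front [[0.4645, -0.1323], [0.4551, -0.0599]] [ 0.4598 -0.0961]
w14 boxtop [[0.4676, -0.1215], [0.461, -0.0751], [0.5421, -0.0646], [0.5472, -0.1136]] [ 0.5045 -0.0937]
w14 plate [[0.464, -0.1322], [0.4551, -0.0603], [0.5474, -0.049], [0.5564, -0.1223]] [ 0.5057 -0.0909]
w14 disc [[0.5165, -0.1853]] [ 0.5165 -0.1853]
```

Box is within about 3 mm of the plate's centre and square to it, and the can is centred on the disc. Handing in.

```bash
python3 -c "
from rig import env
print(env.close_job())"
```

```text
the job is handed in; nothing more can be done
None
```

The job is handed in with no verdict returned: by my last measurements the level stands centred along the pad, the can upright on its green disc, and the box square and about 3 mm off centre on its blue plate. I put the box back before the can, finished in about 42 s of the 141 s, and viewed 15 pictures against the limit of 14.

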